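# Carry the inked roller to the press in its tote

### The arm

A 6-joint arm with a two-finger parallel gripper is mounted at the origin on the work surface. World frame = base frame: x ahead of the robot, y to its left, z up, the work surface at z = 0. Lengths are in m, angles in degrees, forces in N, time in s.
With the tool pointing down it reaches from about 0.325 to 0.775 m from the base axis. Payload 5.5 kg.
Tool frame: the origin (TCP) lies between the finger pads; the fingertips stand 11 mm ahead of it and the grasp point (between the pads) lies 8 mm behind it; z points along the fingers, x is the direction in which the jaws open and shut, and the axes are right-handed (so a half turn about z gives the same grasp; the last joint's range is limited). The gripper opens to 88 mm and grips with 3 to 60 N. Pads are 20 mm wide; open, the fingers measure 115 mm over their backs; the gripper's body (75 mm by 178 mm) begins 61 mm behind the grasp point.
Start: joints at [70.72, 5.22, 70.514, -0, 104.267, -3.249], TCP at [0.166, 0.577, 0.234] pointing down, gripper open.
Joint ranges: [-164.24, 164.24], [-49.07, 125.15], [9.68, 141.18], [-86.29, 266.29], [3.28, 154.24], [-151.56, 151.56]. Speed limits (degrees/s): [147.25, 147.25, 172.46, 180, 180, 180].

### API

Orientations are given as a 3x3 rotation matrix whose columns are the frame's x, y, z axes.
In Python, from cell import arm gives the robot as it stands. The module is installed in compiled form; this text tells all that it offers.
- The arm moves only by the tool play_rows, never from a script. Its argument "motion" is a list of rows, each an object with "angular": the turn, a rotation vector about the tool's x, y, z in degrees, a list of three; "slide": the shift along the tool's x, y, z in m, a list of three; "claw": the finger opening in m, from 0 to 0.0878. A call has 1 to 5 rows; each row is the pose to reach, as a shift and turn from the pose measured when the call began, along the tool's axes at that moment; what a row does not reach only later rows make up. A row lasts 1/12 s, in which the tool goes at most 41.7 mm and 7.16 degrees, less where a joint would pass 70% of its speed; a pose out of reach is approached as far as the arm can. A call with a gripper value outside its range is refused whole. The fingers move at their own pace and stop on an object; "squeeze" is the grip in N (left out, the last holds). Time passes only in rows, so rows that repeat a pose let the fingers close. It gives the time, the measured TCP pose, the force and the opening at its end, in the units of the state.
- arm.get_obs(): the state, without advancing time (a new reading comes with each control period).
- arm.get_image(name): name is "side" or "top" or "wrist"; returns the picture (480x640x3 uint8, red, green, blue); there is no depth.
- arm.camera_model(name): a dict with "camera_matrix" (3x3 intrinsics, pixels), "rvec" (rotation vector, rad) and "tvec" (3), from world to camera coordinates, as OpenCV has them; the wrist camera has in their place "T_tool_cam" (4x4, takes a point from camera to tool coordinates, whose origin is the TCP and whose axes are the tool frame's). Camera axes: x right, y down, z forward; pixel columns grow to the right and rows downward; lengths in m; the calibration is good to about 2 mm. A picture is of the moment at which its call begins: read the wrist's pose just before it. camera_model takes no time and is no camera call.
- arm.job_done(): hands the job in, once; it reports no verdict.
The state is a dict: "clock": time; "joint_pos": joint angles; "joint_velocities": joint speeds; "joint_efforts": joint torques, N m; "tcp_pos": TCP position; "orientation": TCP orientation; "contact_force": force on the tool from outside, world axes, zero at the start; "ft_torque": the same for the moment, N m; "opening": finger opening in m.
Only numpy, scipy, OpenCV 4.12 (cv2) and the standard library are available. Lean on these libraries where they do the work, as an engineer would, in place of code of your own. Each camera call takes 0.05 s, during which the arm holds its last target.

### The job

A freshly inked roller runs free on the rails of its bay in the ink tote. Lift the tote by its wooden grip, carry it clear over the things on the bench and steady it a little above the tray rest until the roller has stayed near the middle of its bay for about three seconds, then lower the tote gently inside the battens, flat on the rest's board, and let go with the roller still near the middle of the bay. The inked rubber must never touch the walls at either end of the bay, the ink tin must stay upright in its pocket, and nothing else on the bench may be disturbed.

Things in the scene. Friction and masses are not known exactly. Their poses are not given: they have to be found in the camera images.
- tote: Open sheet-aluminium tray with a bow handle, 326 mm along its x, 156 wide along y (162 over the straps), walls 3 mm, 30 high, floor 4. 0.40 kg empty, 0.85 loaded. Origin: centre of the underside, z up. A wooden grip crosses over its middle along y. A cross wall at x = +84.5 mm parts the long roller bay (inside x -160 to +83) from the tin's pocket on the +x side.
- tote_grip (a point): Centre of the wooden grip, 105 mm above the centre of the tote's underside: 24 mm thick (tote's x), 26 high, 156 long (tote's y), flat sided. Take it from above across its thickness, firmly (about 50 N). Axes as the tote's.
- bay_middle (a point): Middle of the roller bay: tote x = -38.5 mm, y = 0, 30 mm above the tote's underside (height of the roller's axis). Axes as the tote's.
- roller (a joint): Where the inked roller is along its bay: 0 in the middle, + toward the tote's +x (the tin), in m; at +-0.098 its rubber touches an end wall. It runs freely on rails (bearings; 0.25 kg; drag 0.07 N per m/s, friction 0.002 N), so it starts at the slightest slope: tote turned by p rad about its +y (+x end down): +9.8 p m/s2; tote accelerated by a along its +x: -a.
- roller_mid (a point): Centre of the roller: dark rubber 44 mm diameter, 112 long, lying across the bay, its steel spindle (140 mm over the bearings) parallel to the tote's y. Axes as the tote's.
- ink_tin: Closed steel ink tin, 60 mm diameter, 62 mm high, nominally 0.20 kg, standing loose in the pocket at tote x = about +122 mm. Origin: centre of its underside, z up.
- rest: Tray rest fixed on the bench: plywood board 384 mm (its x) by 218 (y), 12 thick, with a batten 14 wide and 12 high on it all round (24 mm over the bench); inside the battens 356 by 190. Origin: centre of the underside, z up. The tote may stand either way round in it.
- rest_floor (a point): Centre of the upper face of the rest's board, 12 mm above the bench; the tote's underside centre belongs here, its length along the rest's. Axes as the rest's.
- press_weight: Bystander: steel bar 170 x 36 x 36 mm lying on a block of paper (top at 58 mm) about midway between tote and rest. Origin: centre of its underside.
- paper_block: Bystander: block of paper 140 x 52 x 22 mm under the press weight.
- paste_cup: Bystander: white cup, 72 mm wide, 70 mm high, beyond the press weight.
- glue: Bystander: white bottle, 52 mm wide, 130 mm high, beyond the work area.
- tape: Bystander: roll of tape lying flat, 64 mm wide, 24 mm high, on the robot's side of the press weight.
- water_cup: Bystander: grey cup, 76 mm wide, 85 mm high, beyond the work area.
- brush: Bystander: brush lying beyond the work area on the left.
- spatula: Bystander: ink spatula lying beyond the work area on the right.
Mind the look-alikes: they are no part of the job. Leave any pink look-alike of the ink_tin alone.

How it is judged (in metres and radians):
On the way, in this order (a step that is already met when the one before it is completed fails the run):
1. the tote is lifted clear of the bench (height (world z) of tote above 0.05 m), for 0.3 s.
2. the tote hangs steady above the rest, clear of it, while the roller stays near the middle of its bay for about three seconds (horizontal distance between tote and rest_floor below 0.08 m and z of tote in the frame of rest_floor above 0.018 m and contact force between tote and rest below 0.05 N and linear speed of tote below 0.1 m/s and value of joint roller between -0.05 and 0.05 m), for 2.5 s.
At the end, for the whole second after the job is handed in: The tote stands released, flat (4 mm, 0.02 rad) and still on the rest's board, centred within 30 mm and 0.12 rad; the roller lies within 50 mm of its bay's middle, slower than 20 mm/s; the ink tin stands upright (0.1 rad) in its pocket (horizontal distance between tote and rest_floor below 0.03 m and angle between the x axis of tote and the x axis of rest, either way round below 0.12 rad and z of tote in the frame of rest_floor below 0.004 m and angle between tote's own z axis and vertical below 0.02 rad and linear speed of tote below 0.02 m/s and angle between ink_tin's own z axis and vertical below 0.1 rad and x of ink_tin in the frame of tote above 0.1 m and z of ink_tin in the frame of tote below 0.01 m and value of joint roller between -0.05 and 0.05 m and velocity of joint roller between -0.02 and 0.02 m/s); the robot touches nothing.
It fails at once if the inked rubber touches an end wall of its bay (value of joint roller above 0.098 m or value of joint roller below -0.098 m).
It fails at once if the ink tin tips over (angle between ink_tin's own z axis and vertical above 0.35 rad).
It fails at once if the tote is slammed onto the rest (contact force between tote and rest above 30 N).
It fails at once if a bystander is disturbed (distance of any of press_weight, paper_block, paste_cup, glue, tape, water_cup, brush, spatula from where it was at the start of the episode above 0.02 m).
It also fails if it takes over 58 s, if anything falls off the work surface, if the arm or the gripper's body presses on something with over 40 N, if the wrist force passes 120 N, or if a joint passes its speed limit or range.

## Working session

There is one attempt and no reset: what is moved stays moved. The work goes in short steps, Python scripts to look and compute and a tool call to move; the robot and the scene stay as the last step left them, time stands still between calls to the robot, and variables do not carry over. Pictures are saved under pics/ and viewed, and the job is handed in when it is done.

Besides the shell and the picture viewer there is one more tool, called after "Request:" as name(argument=value, ...) on one line, values as JSON. play_rows: Moves the arm, as the interface text tells. Its arguments: {"type":"object","properties":{"motion":{"type":"array"},"squeeze":{"type":"number"}},"required":["motion"]}

```bash
mkdir -p pics
cat > h.py <<'E'
import numpy as np, cv2
from cell import arm
def save(img,n): cv2.imwrite('pics/'+n+'.png',img[:,:,::-1])
def ray(name,uv,z):
    m=arm.camera_model(name);K=np.array(m["camera_matrix"])
    d=np.linalg.inv(K)@[uv[0],uv[1],1.]
    R=cv2.Rodrigues(np.array(m["rvec"],float))[0];t=np.array(m["tvec"],float).ravel()
    o=-R.T@t;d=R.T@d
    s=(z-o[2])/d[2];return o+s*d
def proj(name,P):
    m=arm.camera_model(name)
    return cv2.projectPoints(np.array(P,float).reshape(-1,3),np.array(m["rvec"],float),np.array(m["tvec"],float),np.array(m["camera_matrix"],float),None)[0].reshape(-1,2)
E
python3 - <<'E'
from h import *
o=arm.get_obs();print(o)
for n in ("side","top","wrist"):
    save(arm.get_image(n),n+'0'); print(arm.camera_model(n))
E
```

```text
{'clock': 0.0, 'joint_pos': array([ 7.07207013e+01,  5.26177074e+00,  7.05788899e+01,  1.91239169e-03,
        1.04264724e+02, -3.24868397e+00]), 'joint_velocities': array([ 0.05035401, -0.0248354 ,  0.07179824,  0.0094609 ,  0.03209686,
        0.00135965]), 'joint_efforts': array([ 3.15334482e-04, -4.46481371e+01, -4.06421828e+01,  6.99175405e-02,
        3.01354250e-02, -1.89227017e-04]), 'tcp_pos': array([0.16559869, 0.57643327, 0.23255028]), 'orientation': array([[ 2.76142485e-01,  9.61116497e-01, -6.37822486e-04],
       [ 9.61114958e-01, -2.76143187e-01, -1.72547281e-03],
       [-1.83451072e-03, -1.36544383e-04, -9.99998308e-01]]), 'contact_force': array([-0.1906773 ,  0.12226474,  0.06702634]), 'ft_torque': array([ 0.03175492, -0.01824415,  0.0168098 ]), 'opening': 0.0877892194261368}
{'camera_matrix': array([[453.28213298,   0.        , 312.40918078],
       [  0.        , 453.28213298, 235.55089331],
       [  0.        ,   0.        ,   1.        ]]), 'rvec': array([ 2.27937545, -0.80548271,  0.28670702]), 'tvec': array([-0.38005462,  0.3941444 ,  0.86875014])}
{'camera_matrix': array([[511.27481412,   0.        , 313.3415672 ],
       [  0.        , 511.27481412, 244.77716944],
       [  0.        ,   0.        ,   1.        ]]), 'rvec': array([ 2.15876869, -2.1683362 ,  0.14663731]), 'tvec': array([0.10249009, 0.57324954, 1.22422195])}
{'camera_matrix': array([[361.12436506,   0.        , 323.29037638],
       [  0.        , 361.12436506, 234.17012569],
       [  0.        ,   0.        ,   1.        ]]), 'T_tool_cam': array([[ 9.99999917e-01,  3.72119412e-04, -1.64900991e-04,
        -5.65089041e-04],
       [-3.20474580e-04,  9.69617600e-01,  2.44625443e-01,
        -6.71791337e-02],
       [ 2.50920779e-04, -2.44625370e-01,  9.69617639e-01,
        -1.50550375e-01],
       [ 0.00000000e+00,  0.00000000e+00,  0.00000000e+00,
         1.00000000e+00]])}
```

View pics/top0.png

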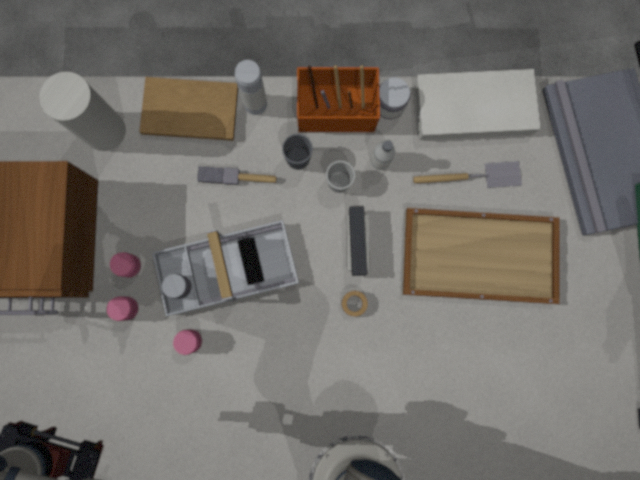

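View pics/side0.png

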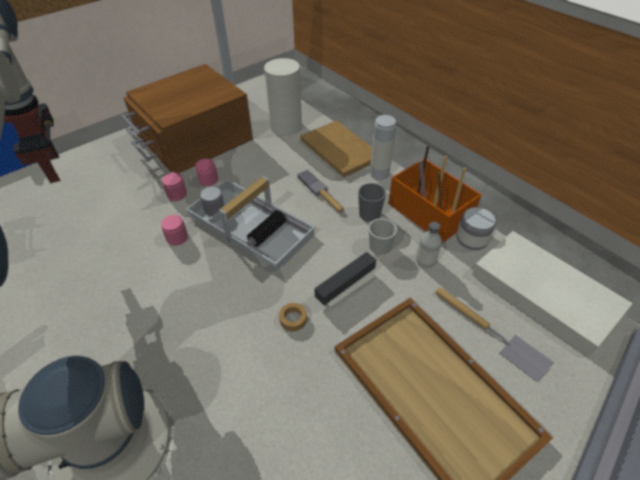

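View pics/wrist0.png

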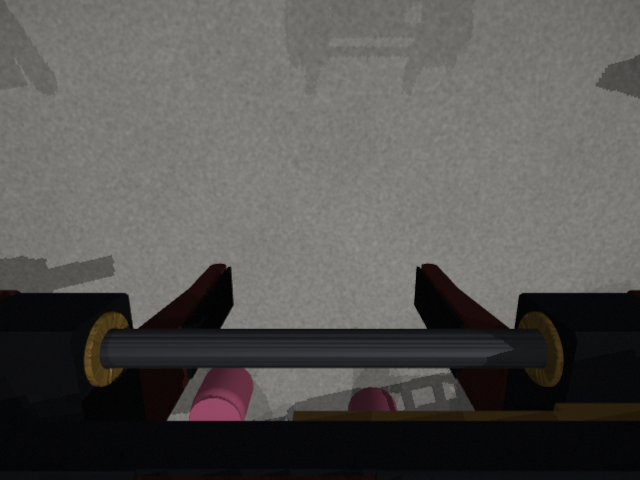

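The top view shows the tote at about (225,268), with the wooden grip at (220,265), the dark roller at (251,260) and the grey tin in the pocket at (175,287). The rest is at (482,255). The pink cylinders at (124,264), (121,308) and (187,342) are look-alikes of the tin. Only the grey one stands in the tote's pocket, so that one is the ink tin.

Run:
```python
from h import *
im=cv2.imread('pics/top0.png')
c=cv2.resize(im[205:330,140:310],None,fx=4.5,fy=4.5,interpolation=cv2.INTER_CUBIC);cv2.imwrite('pics/c1.png',c)
c=cv2.resize(im[195:315,335:575],None,fx=3.3,fy=3.3,interpolation=cv2.INTER_CUBIC);cv2.imwrite('pics/c2.png',c)
hsv=cv2.cvtColor(im,cv2.COLOR_BGR2HSV)
def comp(mask,box):
    m=np.zeros_like(mask);x0,y0,x1,y1=box;m[y0:y1,x0:x1]=mask[y0:y1,x0:x1]
    n,l,s,ce=cv2.connectedComponentsWithStats(m);i=1+np.argmax(s[1:,4])
    cn=max(cv2.findContours((l==i).astype(np.uint8),0,1)[0],key=cv2.contourArea)
    return s[i],ce[i],cv2.minAreaRect(cn),cv2.boxPoints(cv2.minAreaRect(cn))
wood=cv2.inRange(hsv,(8,60,60),(28,255,255))
r=comp(wood,(190,215,250,310));print('grip',r)
print('grip world',ray('top',r[1],.118)[:2]);print([ray('top',p,.118)[:2].round(4).tolist() for p in r[3]])
r=comp(wood,(390,195,575,315));print('rest',r);print(ray('top',r[1],.02),[ray('top',p,.024)[:2].round(4).tolist() for p in r[3]])
dark=cv2.inRange(hsv,(0,0,0),(180,255,60))
r=comp(dark,(232,225,275,295));print('roller',r, ray('top',r[1],.045));print([ray('top',p,.045)[:2].round(4).tolist() for p in r[3]])
r=comp(dark,(340,195,380,285));print('press',r[2]);print([ray('top',p,.058)[:2].round(4).tolist() for p in r[3]])
```

```text
grip (array([208, 232,  24,  66, 687], dtype=int32), array([219.31732169, 264.46870451]), ((219.32351684570312, 264.20587158203125), (66.05532836914062, 10.954986572265625), 77.47119140625), array([[206.81175, 233.15292],
       [217.50587, 230.77646],
       [231.83528, 295.25882],
       [221.14116, 297.63528]], dtype=float32))
grip world [0.51889995 0.3158424 ]
[[0.5912, 0.3458], [0.5967, 0.3214], [0.4488, 0.2863], [0.4436, 0.3104]]
rest (array([  403,   208,   157,    96, 13443], dtype=int32), array([481.71933348, 255.73696348]), ((482.4976501464844, 255.6209259033203), (158.54725646972656, 86.85851287841797), 3.6138803958892822), array([[400.6442 , 293.967  ],
       [406.1191 , 207.28123],
       [564.3511 , 217.27484],
       [558.8762 , 303.96063]], dtype=float32))
[ 0.54642397 -0.32016463  0.02      ] [[0.4523, -0.1143], [0.6691, -0.1337], [0.6424, -0.5319], [0.426, -0.5041]]
roller (array([238, 236,  26,  48, 759], dtype=int32), array([250.37022398, 259.89459816]), ((250.33934020996094, 259.56719970703125), (47.754703521728516, 16.31905174255371), 76.75948333740234), array([[236.92786, 238.19344],
       [252.8131 , 234.4557 ],
       [263.75082, 280.94098],
       [247.86559, 284.6787 ]], dtype=float32)) [0.53597948 0.2532807  0.045     ]
[[0.5893, 0.2866], [0.5984, 0.2479], [0.4848, 0.2205], [0.4759, 0.2587]]
press ((356.2610778808594, 252.58407592773438), (17.027048110961914, 5.456181526184082), 48.8140754699707)
[[0.5627, 0.0151], [0.5714, 0.005], [0.5402, -0.0216], [0.5315, -0.0115]]
```

View pics/c1.png

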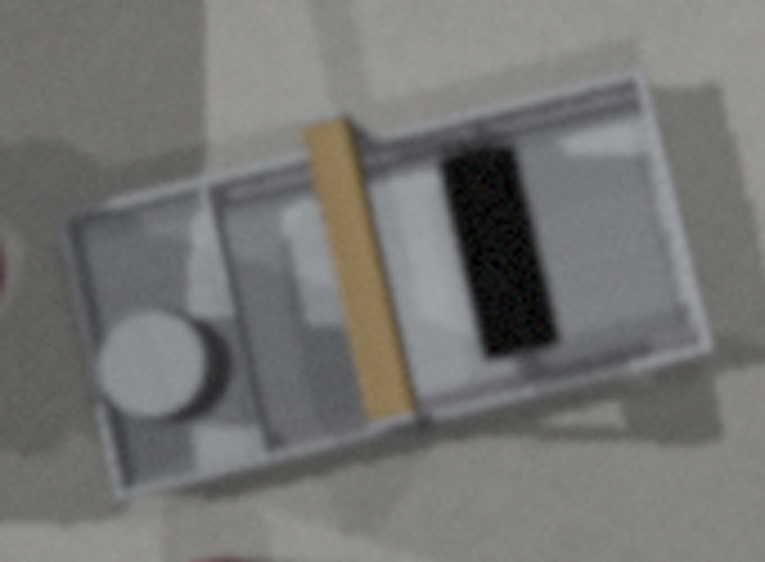

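View pics/c2.png

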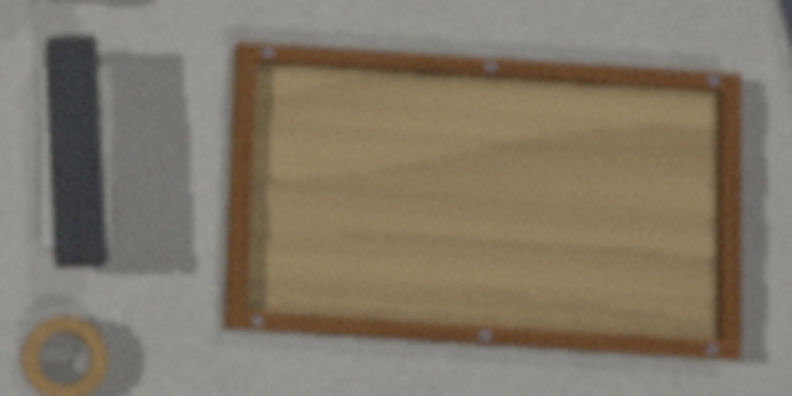

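```bash
python3 - <<'E'
from h import *
f=lambda p,s,o:((p[0]+.5)/s+o[0]-.5,(p[1]+.5)/s+o[1]-.5)
C=[ray('top',f(p,4.5,(140,205)),.030)[:2] for p in [(65,215),(642,75),(710,348),(120,495)]]
C=np.array(C);print('tote',C.round(4).tolist());c=C.mean(0);print(c)
ax=(C[0]+C[3]-C[1]-C[2])/2;print(np.linalg.norm(ax),np.degrees(np.arctan2(ax[1],ax[0])))
ay=(C[0]+C[1]-C[2]-C[3])/2;print(np.linalg.norm(ay),np.degrees(np.arctan2(ay[1],ay[0])))
g=np.array([ray('top',f(p,4.5,(140,205)),.118)[:2] for p in [(305,128),(347,118),(413,410),(368,420)]]);print('grip',g.mean(0),g[1]-g[2],np.degrees(np.arctan2(*(g[1]-g[2])[::-1])))
u=ax/np.linalg.norm(ax)
r=ray('top',f((499,250),4.5,(140,205)),.038)[:2]; print('roller',r,(r-c)@u+.0385)
r=ray('top',f((155,365),4.5,(140,205)),.066)[:2]; print('tin',(r-c)@u)
D=np.array([ray('top',f(p,3.3,(335,195)),.024)[:2] for p in [(237,43),(741,74),(739,358),(225,327)]]);print('rest',D.round(4).tolist(),D.mean(0))
a=(D[1]+D[2]-D[0]-D[3])/2;print(np.linalg.norm(a),np.degrees(np.arctan2(a[1],a[0])))
P=np.array([ray('top',f(p,3.3,(335,195)),.058)[:2] for p in [(48,38),(95,36),(104,265),(57,267)]]);print('press',P.round(3).tolist())
# side checks
print(proj('side',[[*c,.03],[*D.mean(0),.012],*[[*p,.03] for p in C],*[[*p,.024] for p in D]]).round(1).tolist())
E
python3 - <<'E'
import cv2
im=cv2.imread('pics/side0.png')
cv2.imwrite('pics/c3.png',cv2.resize(im[165:280,170:330],None,fx=5,fy=5,interpolation=2))
E
```

```text
tote [[0.5569, 0.4915], [0.6334, 0.1768], [0.4827, 0.1394], [0.4051, 0.457]]
[0.51952894 0.31618886]
0.3254366481830737 103.69425967914427
0.15540089154432343 13.360551521880698
grip [0.51965186 0.31619243] [0.1487765  0.03583579] 13.542853873751634
roller [0.53597093 0.2537347 ] -0.02607125386022912
tin 0.1224039547883966
rest [[0.668, -0.1346], [0.6429, -0.5189], [0.428, -0.5035], [0.4529, -0.1197]] [ 0.54795591 -0.31916646]
0.38488837384028773 -93.72325896429807
press [[0.665, 0.012], [0.667, -0.023], [0.497, -0.026], [0.496, 0.008]]
[[249.5, 217.4], [435.3, 389.8], [227.7, 179.3], [314.4, 226.7], [276.2, 263.3], [187.2, 208.4], [409.9, 296.4], [554.5, 437.2], [473.2, 513.8], [335.0, 344.5]]
```

View pics/c3.png

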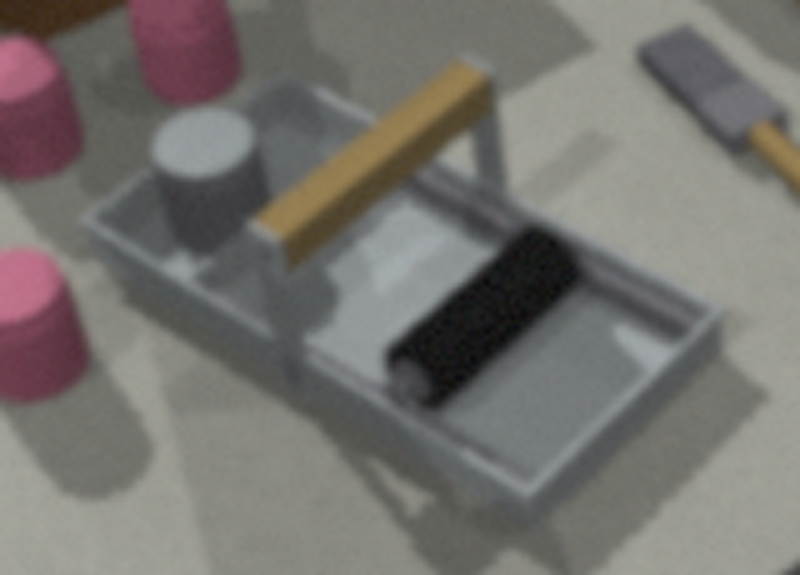

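Measured: tote at (0.5195, 0.3162) with its x axis at 103.6°, and roller at about −26 mm. The rest is at (0.548, −0.319) with its axis at 86.3° either way round. The side view agrees. Next I'll move to a hover above the grip.

```bash
cat >> h.py <<'E'
from scipy.spatial.transform import Rotation as Ro
def Rdes(yaw,p=0.,r=0.): # tote yaw deg; p deg about tote +y, r deg about tote +x ; tool x = tote x
    R=Ro.from_euler('z',yaw,degrees=True)*Ro.from_rotvec([np.radians(r),np.radians(p),0])
    return R.as_matrix()@np.diag([1,-1,-1.])
def delta(pos,yaw,p=0.,r=0.,o=None):
    o=o or arm.get_obs();R=np.array(o['orientation'])
    s=R.T@(np.array(pos)-o['tcp_pos']);a=Ro.from_matrix(R.T@Rdes(yaw,p,r)).as_rotvec(degrees=True)
    return s.round(4).tolist(),a.round(2).tolist()
def tilt(o):
    R=np.array(o['orientation'])@np.diag([1,-1,-1.])  # tote-like axes
    return np.degrees(np.arctan2(R[1,0],R[0,0])), np.degrees(-np.arcsin(R[2,0])), np.degrees(np.arcsin(R[2,1]))
E
python3 - <<'E'
from h import *
print(delta((.5195,.316,.21),103.6),tilt(arm.get_obs()))
for n in('side','top'):
    m=arm.camera_model(n);R=cv2.Rodrigues(m['rvec'])[0];print(n,-R.T@m['tvec'])
E
```

```text
([-0.1526, 0.412, 0.023], [-0.03, 0.08, -29.63]) (np.float64(73.9672250310034), np.float64(0.08318074825623226), np.float64(0.004542583942370002))
side [ 0.12694916 -0.48149143  0.89809133]
top [0.4191363  0.11570106 1.28404698]
```

Request:
play_rows(motion=[{"slide": [-0.0152, 0.0412, 0.0023], "angular": [0, 0, -3], "claw": 0.0878}, {"slide": [-0.031, 0.083, 0.005], "angular": [0, 0, -9], "claw": 0.0878}, {"slide": [-0.046, 0.124, 0.007], "angular": [0, 0, -15], "claw": 0.0878}, {"slide": [-0.061, 0.165, 0.009], "angular": [0, 0, -21], "claw": 0.0878}, {"slide": [-0.076, 0.206, 0.012], "angular": [0, 0, -27], "claw": 0.0878}])

```text
clock: 0.57
tcp_pos: [0.3343, 0.4521, 0.2214]
orientation: [[-0.196, 0.981, -0.001], [0.981, 0.196, -0.001], [-0.001, -0.001, -1.0]]
contact_force: [-0.3, 0.8, 0.8]
opening: 0.0877
```

Run:
```python
from h import *
o=arm.get_obs();print(o['clock'],o['tcp_pos'],tilt(o),delta((.5195,.316,.21),103.6))
```

```text
0.5667 [0.33428553 0.45206982 0.22136921] (np.float64(101.3032577118845), np.float64(0.07781813782536763), np.float64(0.04714217839189287)) ([-0.1697, 0.155, 0.0115], [-0.05, 0.08, -2.3])
```

Request:
play_rows(motion=[{"slide": [-0.029, 0.027, 0.002], "angular": [0, 0, -0.5]}, {"slide": [-0.058, 0.053, 0.004], "angular": [0, 0, -1]}, {"slide": [-0.087, 0.08, 0.006], "angular": [0, 0, -1.5]}, {"slide": [-0.116, 0.106, 0.008], "angular": [0, 0.05, -2]}, {"slide": [-0.145, 0.132, 0.01], "angular": [0, 0.08, -2.3]}])

```text
invalid input at $.motion[0]: expected keys angular, slide, claw
```

Run:
```python
from h import *
o=arm.get_obs();print(o['clock'],o['tcp_pos'],tilt(o),delta((.5195,.316,.17),103.6))
```

```text
0.5667 [0.33428553 0.45206982 0.22136921] (np.float64(101.3032577118845), np.float64(0.07781813782536763), np.float64(0.04714217839189287)) ([-0.1697, 0.155, 0.0515], [-0.05, 0.08, -2.3])
```

Request:
play_rows(motion=[{"slide": [-0.029, 0.027, 0.002], "angular": [0, 0, -0.5], "claw": 0.0878}, {"slide": [-0.058, 0.053, 0.004], "angular": [0, 0, -1], "claw": 0.0878}, {"slide": [-0.087, 0.08, 0.006], "angular": [0, 0, -1.5], "claw": 0.0878}, {"slide": [-0.116, 0.106, 0.008], "angular": [0, 0.05, -2], "claw": 0.0878}, {"slide": [-0.145, 0.132, 0.01], "angular": [0, 0.08, -2.3], "claw": 0.0878}])

```text
clock: 0.98
tcp_pos: [0.4934, 0.3342, 0.2111]
orientation: [[-0.236, 0.972, -0.001], [0.972, 0.236, -0.0], [0.0, -0.001, -1.0]]
contact_force: [0.4, -0.3, 0.9]
opening: 0.0875
```

Run:
```python
from h import *
o=arm.get_obs();print(o['clock'],o['tcp_pos'],tilt(o),delta((.5195,.316,.16),103.6))
```

```text
0.9833 [0.49336673 0.33418832 0.21105382] (np.float64(103.622298849535), np.float64(-0.001394699628793284), np.float64(0.07124172292446514)) ([-0.0238, 0.0212, 0.051], [-0.07, -0.0, 0.02])
```

Request:
play_rows(motion=[{"slide": [-0.012, 0.01, 0.0], "angular": [0, 0, 0], "claw": 0.0878}, {"slide": [-0.024, 0.021, 0.0], "angular": [-0.07, 0, 0], "claw": 0.0878}, {"slide": [-0.024, 0.021, 0.015], "angular": [-0.07, 0, 0], "claw": 0.0878}, {"slide": [-0.024, 0.021, 0.03], "angular": [-0.07, 0, 0], "claw": 0.0878}, {"slide": [-0.024, 0.021, 0.04], "angular": [-0.07, 0, 0], "claw": 0.0878}])

```text
clock: 1.4
tcp_pos: [0.5192, 0.3157, 0.1694]
orientation: [[-0.235, 0.972, -0.001], [0.972, 0.235, -0.0], [-0.0, -0.002, -1.0]]
contact_force: [-0.6, 1.4, -0.2]
opening: 0.0877
```

Run:
```python
from h import *
o=arm.get_obs();print(o['clock'],o['tcp_pos'],tilt(o),delta((.5195,.316,.097),103.6))
W=[];
for n in ('side','top','wrist'): W.append(cv2.resize(arm.get_image(n),(400,300))if 0 else arm.get_image(n))
s=np.hstack([cv2.resize(W[0][130:330,120:400],(400,286)),cv2.resize(W[1][180:380,100:380],(400,286))])
save(np.vstack([s,np.hstack([cv2.resize(W[2],(400,300)),np.zeros((300,400,3),np.uint8)])]),'h1')
```

```text
1.4 [0.51915565 0.31574495 0.16942676] (np.float64(103.61940943076642), np.float64(0.005039641249953218), np.float64(0.08928064210817986)) ([0.0002, 0.0005, 0.0724], [-0.09, 0.01, 0.02])
```

View pics/h1.png

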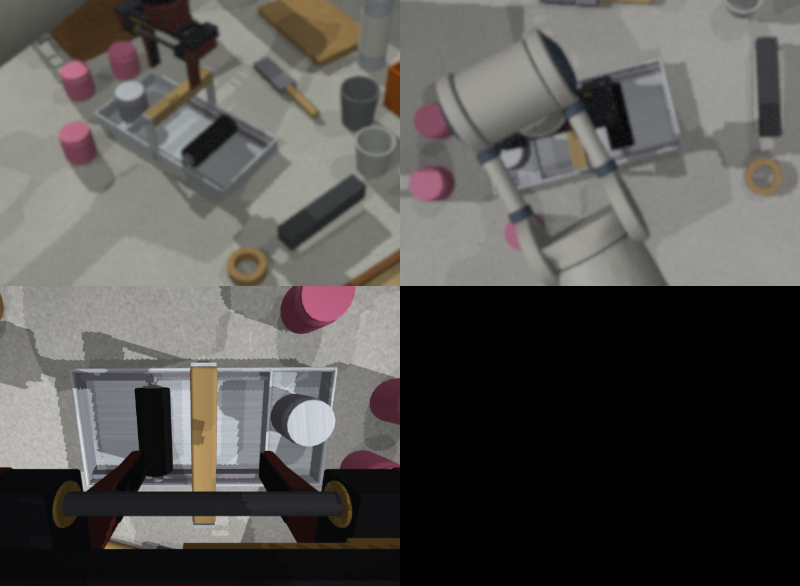

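The wrist view shows the grip centred between the jaws, and the roller, end walls and tin clearly. That makes it a good sensor for the roller. Next I'll descend.

Request:
play_rows(motion=[{"slide": [0, 0, 0.015], "angular": [-0.09, 0, 0], "claw": 0.0878}, {"slide": [0, 0, 0.03], "angular": [-0.09, 0, 0], "claw": 0.0878}, {"slide": [0, 0, 0.045], "angular": [-0.09, 0, 0], "claw": 0.0878}, {"slide": [0, 0, 0.06], "angular": [-0.09, 0, 0], "claw": 0.0878}, {"slide": [0, 0, 0.07], "angular": [-0.09, 0, 0], "claw": 0.0878}])

```text
clock: 1.97
tcp_pos: [0.5182, 0.3164, 0.0997]
orientation: [[-0.237, 0.971, -0.0], [0.971, 0.237, -0.0], [-0.0, -0.001, -1.0]]
contact_force: [0.2, -0.6, 0.5]
opening: 0.0876
```

Run:
```python
from h import *
o=arm.get_obs();print(o['clock'],o['tcp_pos'],tilt(o),delta((.5195,.316,.097),103.6))
save(arm.get_image('wrist'),'w1')
```

```text
1.9667 [0.51816694 0.3163896  0.09966955] (np.float64(103.71813768011613), np.float64(0.020368387762974883), np.float64(0.032057455663343025)) ([-0.0007, 0.0012, 0.0027], [-0.03, 0.02, 0.12])
```

View pics/w1.png

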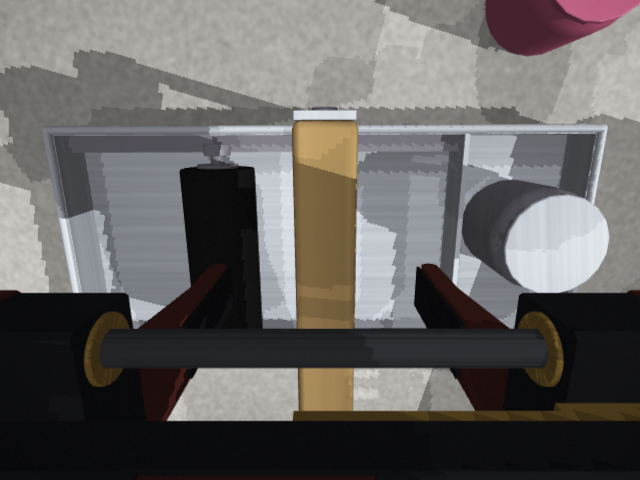

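Request:
play_rows(motion=[{"slide": [-0.0003, 0.001, 0.0027], "angular": [0, 0, 0.1], "claw": 0.0878}, {"slide": [-0.0003, 0.001, 0.0027], "angular": [0, 0, 0.1], "claw": 0.06}, {"slide": [-0.0003, 0.001, 0.0027], "angular": [0, 0, 0.1], "claw": 0.03}, {"slide": [-0.0003, 0.001, 0.0027], "angular": [0, 0, 0.1], "claw": 0.01}, {"slide": [-0.0003, 0.001, 0.0027], "angular": [0, 0, 0.1], "claw": 0.0}], squeeze=50)

```text
clock: 2.43
tcp_pos: [0.5189, 0.3161, 0.0959]
orientation: [[-0.235, 0.972, -0.002], [0.972, 0.235, -0.001], [-0.001, -0.002, -1.0]]
contact_force: [-0.2, -0.4, -1.2]
opening: 0.0646
```

Request:
play_rows(motion=[{"slide": [0, 0, 0], "angular": [0, 0, 0], "claw": 0.0}, {"slide": [0, 0, 0], "angular": [0, 0, 0], "claw": 0.0}, {"slide": [0, 0, 0], "angular": [0, 0, 0], "claw": 0.0}, {"slide": [0, 0, 0], "angular": [0, 0, 0], "claw": 0.0}, {"slide": [0, 0, 0], "angular": [0, 0, 0], "claw": 0.0}], squeeze=50)

```text
clock: 2.85
tcp_pos: [0.5189, 0.3161, 0.0959]
orientation: [[-0.235, 0.972, -0.002], [0.972, 0.235, -0.001], [-0.001, -0.002, -1.0]]
contact_force: [-0.4, -0.8, 0.4]
opening: 0.0311
```

```bash
cat >> h.py <<'E'
def wray(uv,zt):
    m=arm.camera_model('wrist');K=np.array(m['camera_matrix']);T=np.array(m['T_tool_cam'])
    d=T[:3,:3]@np.linalg.inv(K)@[uv[0],uv[1],1.];o=T[:3,3]
    return o+(zt-o[2])/d[2]*d
ZR=0.067
def edges(img):
    g=cv2.GaussianBlur(img.max(2),(5,5),0)
    L=[];Rr=[]
    for y in range(185,256,5):
        row=(g[y,75:620]<45).astype(int)
        # longest dark run
        d=np.diff(np.r_[0,row,0]);a=np.where(d==1)[0];b=np.where(d==-1)[0]
        if len(a)==0: continue
        i=np.argmax(b-a)
        if b[i]-a[i]<15: continue
        L.append((a[i]+75,y));Rr.append((b[i]+75,y))
    return L,Rr
def roll(img):
    L,R=edges(img)
    xs=[wray(((l[0]+r[0])/2,l[1]),ZR)[0] for l,r in zip(L,R)]
    w=[r[0]-l[0] for l,r in zip(L,R)]
    if not xs: return None
    return np.median(xs)+.0385, np.median(w), len(xs), L[0][0],R[0][0]
import json,os
def meas(tag,n=1):
    for k in range(n):
        o=arm.get_obs();im=arm.get_image('wrist')
        r=roll(im);y,p,q=tilt(o)
        print('t %.3f'%o['clock'],'tcp',np.round(o['tcp_pos'],4),'yaw %.2f p %.3f r %.3f'%(y,p,q),'roll',None if r is None else (round(r[0],4),)+tuple(int(i) for i in r[1:]),'F',np.round(o['contact_force'],1),'op',round(o['opening'],4))
        open('log.txt','a').write(json.dumps([tag,o['clock'],list(o['tcp_pos']),y,p,q,None if r is None else r[0]])+'\n')
    save(im,tag);return o
E
python3 - <<'E'
from h import *
o=meas('g1')
print(o['ft_torque'])
E
```

```text
t 2.850 tcp [0.5189 0.3161 0.0959] yaw 103.61 p 0.041 r 0.110 roll (np.float64(-0.0255), 72, 15, 180, 254) F [-0.4 -0.8  0.4] op 0.0311
[-0.01557227  0.04180574 -0.01166455]
```

View pics/g1.png

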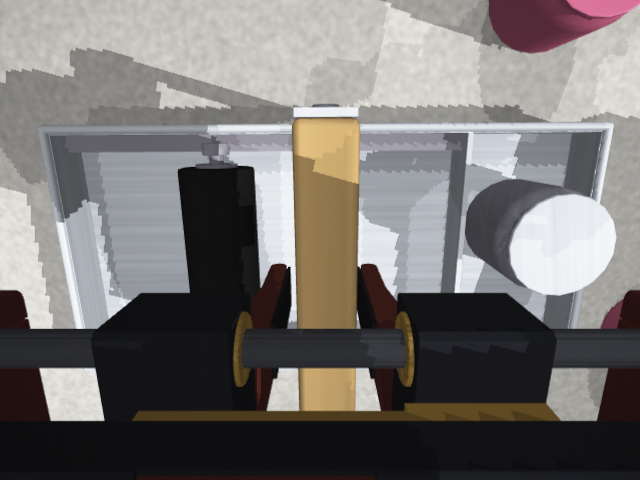

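The roller estimator gives −25.5 mm from the wrist, and the top view gave −26 mm. The jaws are still closing, now at 31 mm.

Request:
play_rows(motion=[{"slide": [0, 0, 0], "angular": [0, 0, 0], "claw": 0.0}, {"slide": [0, 0, 0], "angular": [0, 0, 0], "claw": 0.0}, {"slide": [0, 0, 0], "angular": [0, 0, 0], "claw": 0.0}, {"slide": [0, 0, 0], "angular": [0, 0, 0], "claw": 0.0}], squeeze=50)

```text
clock: 3.23
tcp_pos: [0.5188, 0.3165, 0.0958]
orientation: [[-0.236, 0.972, -0.002], [0.972, 0.236, -0.001], [-0.0, -0.002, -1.0]]
contact_force: [-0.9, 2.7, 0.1]
opening: 0.024
```

Run:
```python
from h import *
o=meas('g2')
print(o['ft_torque'])
```

```text
t 3.233 tcp [0.5188 0.3165 0.0958] yaw 103.64 p 0.006 r 0.111 roll (np.float64(-0.026), 72, 15, 179, 253) F [-0.9  2.7  0.1] op 0.024
[0.54362619 0.02838263 0.22933335]
```

Request:
play_rows(motion=[{"slide": [0, 0, -0.005], "angular": [0, 0, 0], "claw": 0.0}, {"slide": [0, 0, -0.013], "angular": [0, 0, 0], "claw": 0.0}, {"slide": [0, 0, -0.023], "angular": [0, 0, 0], "claw": 0.0}, {"slide": [0, 0, -0.034], "angular": [0, 0, 0], "claw": 0.0}, {"slide": [0, 0, -0.045], "angular": [0, 0, 0], "claw": 0.0}], squeeze=50)

```text
clock: 3.7
tcp_pos: [0.5189, 0.3162, 0.1417]
orientation: [[-0.235, 0.972, -0.002], [0.972, 0.235, -0.001], [-0.0, -0.002, -1.0]]
contact_force: [0.1, -0.4, -8.1]
opening: 0.0238
```

Run:
```python
from h import *
o=meas('l1',3)
print(o['ft_torque'])
```

```text
t 3.700 tcp [0.5189 0.3162 0.1417] yaw 103.62 p 0.026 r 0.133 roll (np.float64(-0.0244), 72, 15, 182, 256) F [ 0.1 -0.4 -8.1] op 0.0238
t 3.750 tcp [0.5198 0.3168 0.1452] yaw 103.62 p -0.046 r -0.128 roll (np.float64(-0.0245), 72, 15, 182, 255) F [ 0.6  0.2 -5.5] op 0.0236
t 3.800 tcp [0.5201 0.3171 0.1446] yaw 103.63 p -0.065 r -0.192 roll (np.float64(-0.0244), 72, 15, 182, 256) F [-0.2  0.4 -8.9] op 0.0235
[-0.07535086 -0.12717686  0.04222797]
```

Request:
play_rows(motion=[{"slide": [0, 0, -0.011], "angular": [0, 0, 0], "claw": 0.0}, {"slide": [0, 0, -0.024], "angular": [0, 0, 0], "claw": 0.0}, {"slide": [0, 0, -0.037], "angular": [0, 0, 0], "claw": 0.0}, {"slide": [0, 0, -0.05], "angular": [0, 0, 0], "claw": 0.0}, {"slide": [0, 0, -0.06], "angular": [0, 0, 0], "claw": 0.0}], squeeze=50)

```text
clock: 4.27
tcp_pos: [0.5201, 0.317, 0.206]
orientation: [[-0.236, 0.972, 0.004], [0.972, 0.236, 0.002], [0.001, 0.004, -1.0]]
contact_force: [0.1, 0.0, -7.8]
opening: 0.024
```

Run:
```python
from h import *
o=meas('l2',3)
```

```text
t 4.267 tcp [0.5201 0.317  0.206 ] yaw 103.63 p -0.081 r -0.249 roll (np.float64(-0.0222), 72, 15, 186, 259) F [ 0.1  0.  -7.8] op 0.024
t 4.317 tcp [0.5206 0.3173 0.2082] yaw 103.63 p -0.129 r -0.423 roll (np.float64(-0.0222), 72, 15, 186, 259) F [ 0.8  0.  -6. ] op 0.0237
t 4.367 tcp [0.5206 0.3174 0.2069] yaw 103.63 p -0.124 r -0.409 roll (np.float64(-0.0221), 72, 15, 186, 259) F [-0.1 -0.  -7.6] op 0.0238
```

View pics/l2.png

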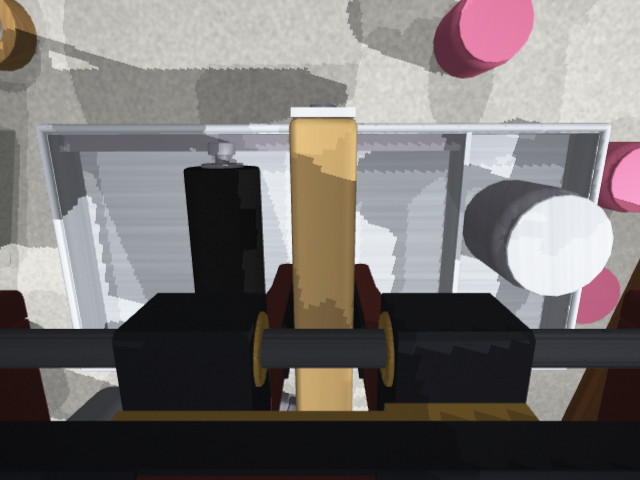

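```bash
cat >> h.py <<'E'
GOAL=np.array([.548,-.319]); 
def plan(vs,ps,z=.206,rfix=0.,pb=0.,p0=(.5206,.3174)):
    """vs: path speed (m/s) at end of each row; ps: p (deg) at each row"""
    o=arm.get_obs();p0=np.array(p0);e=GOAL-p0;Lt=np.linalg.norm(e);e/=Lt
    d=(o['tcp_pos'][:2]-p0)@e
    v=vs[0];out=[]
    for k in range(1,len(vs)):
        d+=(vs[k]+vs[k-1])/24
        f=np.clip(d/Lt,0,1);P=p0+e*d
        out.append(delta((*P,z),103.63+(86.3-103.63)*f,ps[k-1]+pb,rfix,o))
    print('d/L %.3f %.3f'%(((o['tcp_pos'][:2]-p0)@e),Lt))
    for s,a in out: print([round(i,4) for i in s],[round(i,2) for i in a])
E
python3 - <<'E'
from h import *
plan([0,.005,.021,.043,.064,.0855],[-.75,-1.5,-1.5,-1.5,-1.5],rfix=.2)
E
```

```text
d/L 0.000 0.637
[-0.0003, 0.0003, -0.001] [0.48, 0.66, 0.01]
[-0.0013, 0.0001, -0.001] [0.48, 1.41, 0.05]
[-0.0039, -0.0004, -0.001] [0.48, 1.41, 0.12]
[-0.0083, -0.0013, -0.001] [0.48, 1.41, 0.24]
[-0.0144, -0.0025, -0.001] [0.47, 1.41, 0.41]
```

Request:
play_rows(motion=[{"slide": [-0.0003, 0, -0.001], "angular": [0.48, 0.66, 0], "claw": 0.0}, {"slide": [-0.0013, 0, -0.001], "angular": [0.48, 1.41, 0.05], "claw": 0.0}, {"slide": [-0.0039, -0.0005, -0.001], "angular": [0.48, 1.41, 0.12], "claw": 0.0}, {"slide": [-0.0083, -0.0013, -0.001], "angular": [0.48, 1.41, 0.24], "claw": 0.0}, {"slide": [-0.0144, -0.0025, -0.001], "angular": [0.48, 1.41, 0.4], "claw": 0.0}], squeeze=50)

```text
clock: 4.83
tcp_pos: [0.5211, 0.302, 0.2053]
orientation: [[-0.229, 0.973, -0.011], [0.973, 0.229, 0.024], [0.026, -0.005, -1.0]]
contact_force: [0.7, 0.6, -8.4]
opening: 0.0237
```

Request:
play_rows(motion=[{"slide": [-0.0078, -0.0014, 0], "angular": [0, -0.75, 0.2], "claw": 0.0}, {"slide": [-0.0165, -0.003, -0.0003], "angular": [0, -1.5, 0.45], "claw": 0.0}, {"slide": [-0.0254, -0.0045, -0.0006], "angular": [0, -1.5, 0.7], "claw": 0.0}, {"slide": [-0.0343, -0.006, -0.0008], "angular": [0, -1.5, 0.95], "claw": 0.0}, {"slide": [-0.0432, -0.0075, -0.001], "angular": [0, -1.5, 1.2], "claw": 0.0}], squeeze=50)

```text
clock: 5.25
tcp_pos: [0.5237, 0.2573, 0.2053]
orientation: [[-0.208, 0.978, -0.005], [0.978, 0.208, -0.001], [-0.0, -0.005, -1.0]]
contact_force: [-0.2, 0.2, -8.4]
opening: 0.024
```

Run:
```python
from h import *
o=meas('m1',1)
plan([.107]*6,[0]*5,rfix=.2)
```

```text
t 5.250 tcp [0.5237 0.2573 0.2053] yaw 102.00 p 0.025 r 0.272 roll (np.float64(-0.0185), 71, 15, 192, 265) F [-0.2  0.2 -8.4] op 0.024
d/L 0.062 0.637
[-0.0087, -0.0022, -0.0005] [-0.08, 0.12, 0.19]
[-0.0175, -0.0037, -0.0005] [-0.08, 0.12, 0.44]
[-0.0263, -0.0052, -0.0005] [-0.08, 0.12, 0.68]
[-0.0351, -0.0066, -0.0005] [-0.08, 0.12, 0.92]
[-0.0439, -0.0081, -0.0004] [-0.08, 0.12, 1.16]
```

The kick worked: the tote is moving and the roller is at −18.5 mm, almost unmoved relative to it. I'll cruise two calls at a time.

Request:
play_rows(motion=[{"slide": [-0.0094, -0.002, -0.0005], "angular": [-0.05, 0.05, 0.2], "claw": 0.0}, {"slide": [-0.0188, -0.0037, -0.0005], "angular": [-0.05, 0.05, 0.45], "claw": 0.0}, {"slide": [-0.0282, -0.0052, -0.0005], "angular": [-0.05, 0.05, 0.7], "claw": 0.0}, {"slide": [-0.0376, -0.0067, -0.0005], "angular": [-0.05, 0.05, 0.95], "claw": 0.0}, {"slide": [-0.047, -0.0082, -0.0005], "angular": [-0.05, 0.05, 1.2], "claw": 0.0}], squeeze=50)

```text
clock: 5.72
tcp_pos: [0.5258, 0.2068, 0.2061]
orientation: [[-0.185, 0.983, -0.004], [0.983, 0.185, -0.002], [-0.001, -0.004, -1.0]]
contact_force: [-0.0, 0.8, -8.7]
opening: 0.0236
```

Request:
play_rows(motion=[{"slide": [-0.0094, -0.0013, 0], "angular": [0, 0, 0.25], "claw": 0.0}, {"slide": [-0.0188, -0.0026, 0], "angular": [0, 0, 0.5], "claw": 0.0}, {"slide": [-0.0282, -0.0039, 0], "angular": [0, 0, 0.75], "claw": 0.0}, {"slide": [-0.0376, -0.0052, 0], "angular": [0, 0, 1.0], "claw": 0.0}, {"slide": [-0.047, -0.0065, 0], "angular": [0, 0, 1.25], "claw": 0.0}], squeeze=50)

```text
clock: 6.13
tcp_pos: [0.5281, 0.1585, 0.2063]
orientation: [[-0.163, 0.987, -0.003], [0.987, 0.163, -0.002], [-0.001, -0.004, -1.0]]
contact_force: [-0.2, -0.3, -8.5]
opening: 0.024
```

Run:
```python
from h import *
o=meas('m2',1)
plan([.11]*6,[0]*5,rfix=.2)
```

```text
t 6.133 tcp [0.5281 0.1585 0.2063] yaw 99.38 p 0.076 r 0.214 roll (np.float64(-0.0073), 70, 15, 211, 283) F [-0.2 -0.3 -8.5] op 0.024
d/L 0.161 0.637
[-0.009, -0.0019, 0.0003] [-0.02, 0.17, 0.28]
[-0.0181, -0.003, 0.0004] [-0.02, 0.18, 0.53]
[-0.0272, -0.004, 0.0004] [-0.02, 0.18, 0.78]
[-0.0363, -0.0051, 0.0004] [-0.02, 0.18, 1.03]
[-0.0454, -0.0062, 0.0005] [-0.02, 0.18, 1.28]
```

Request:
play_rows(motion=[{"slide": [-0.0092, -0.0019, 0], "angular": [0, 0.1, 0.28], "claw": 0.0}, {"slide": [-0.0185, -0.003, 0], "angular": [0, 0.1, 0.53], "claw": 0.0}, {"slide": [-0.0277, -0.004, 0], "angular": [0, 0.1, 0.78], "claw": 0.0}, {"slide": [-0.037, -0.0051, 0], "angular": [0, 0.1, 1.03], "claw": 0.0}, {"slide": [-0.0462, -0.0062, 0], "angular": [0, 0.1, 1.28], "claw": 0.0}], squeeze=50)

```text
clock: 6.6
tcp_pos: [0.5297, 0.1092, 0.2065]
orientation: [[-0.139, 0.99, -0.004], [0.99, 0.139, -0.002], [-0.001, -0.004, -1.0]]
contact_force: [0.5, 0.1, -7.3]
opening: 0.0237
```

Request:
play_rows(motion=[{"slide": [-0.0089, -0.001, 0], "angular": [0, 0, 0.25], "claw": 0.0}, {"slide": [-0.0178, -0.0019, 0], "angular": [0, 0, 0.5], "claw": 0.0}, {"slide": [-0.0267, -0.0028, 0], "angular": [0, 0, 0.75], "claw": 0.0}, {"slide": [-0.0356, -0.0037, 0], "angular": [0, 0, 1.0], "claw": 0.0}, {"slide": [-0.0445, -0.0046, 0], "angular": [0, 0, 1.25], "claw": 0.0}], squeeze=50)

```text
clock: 7.02
tcp_pos: [0.5313, 0.0636, 0.2066]
orientation: [[-0.117, 0.993, -0.003], [0.993, 0.117, -0.002], [-0.001, -0.004, -1.0]]
contact_force: [0.3, -0.5, -7.7]
opening: 0.0239
```

```bash
cat >> h.py <<'E'
def roll(img):
    L,R=edges(img)
    xs=[];w=[]
    for l,r in zip(L,R):
        w.append(r[0]-l[0])
        if r[0]>285 and l[0]<285: c=l[0]+36
        else: c=(l[0]+r[0])/2
        xs.append(wray((c,l[1]),ZR)[0])
    if not xs: return None
    return np.median(xs)+.0385, np.median(w), len(xs), L[0][0],R[0][0]
E
python3 - <<'E'
from h import *
o=meas('m3',1)
plan([.11]*6,[0]*5,rfix=.2)
E
```

```text
t 7.017 tcp [0.5313 0.0636 0.2066] yaw 96.70 p 0.085 r 0.211 roll (np.float64(0.0073), 54, 15, 235, 290) F [ 0.3 -0.5 -7.7] op 0.0239
d/L 0.256 0.637
[-0.0092, -0.0005, 0.0006] [-0.02, 0.18, 0.18]
[-0.0183, -0.0012, 0.0007] [-0.02, 0.18, 0.43]
[-0.0274, -0.0018, 0.0007] [-0.02, 0.18, 0.68]
[-0.0366, -0.0025, 0.0007] [-0.02, 0.18, 0.93]
[-0.0457, -0.0032, 0.0008] [-0.02, 0.18, 1.18]
```

View pics/m3.png

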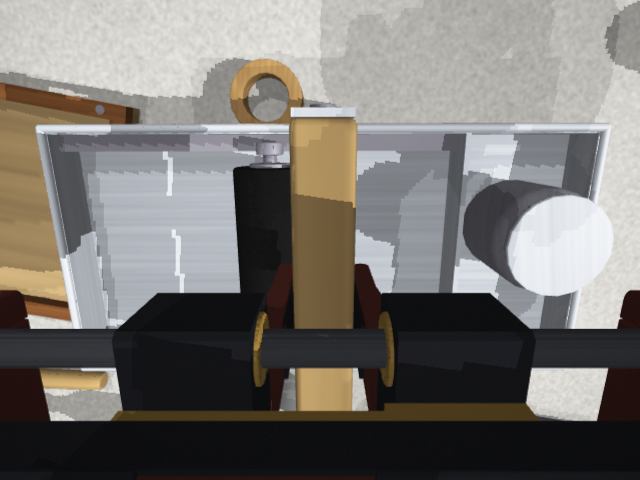

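Request:
play_rows(motion=[{"slide": [-0.0085, -0.0005, 0.0005], "angular": [0, 0.3, 0.2], "claw": 0.0}, {"slide": [-0.0165, -0.0012, 0.0006], "angular": [0, 0.3, 0.43], "claw": 0.0}, {"slide": [-0.0245, -0.0018, 0.0006], "angular": [0, 0.3, 0.65], "claw": 0.0}, {"slide": [-0.0325, -0.0024, 0.0006], "angular": [0, 0.3, 0.87], "claw": 0.0}, {"slide": [-0.0405, -0.003, 0.0006], "angular": [0, 0.3, 1.1], "claw": 0.0}], squeeze=50)

```text
clock: 7.48
tcp_pos: [0.5331, 0.0206, 0.2061]
orientation: [[-0.096, 0.995, -0.004], [0.995, 0.096, 0.002], [0.002, -0.004, -1.0]]
contact_force: [0.2, -0.1, -9.0]
opening: 0.0237
```

Request:
play_rows(motion=[{"slide": [-0.008, -0.0005, 0], "angular": [0, -0.2, 0.22], "claw": 0.0}, {"slide": [-0.016, -0.001, 0], "angular": [0, -0.2, 0.45], "claw": 0.0}, {"slide": [-0.024, -0.0015, 0], "angular": [0, -0.2, 0.67], "claw": 0.0}, {"slide": [-0.032, -0.002, 0], "angular": [0, -0.2, 0.9], "claw": 0.0}, {"slide": [-0.04, -0.0025, 0], "angular": [0, -0.2, 1.1], "claw": 0.0}], squeeze=50)

```text
clock: 7.9
tcp_pos: [0.5345, -0.0202, 0.206]
orientation: [[-0.076, 0.997, -0.004], [0.997, 0.076, -0.002], [-0.002, -0.004, -1.0]]
contact_force: [-0.3, 0.2, -8.0]
opening: 0.0234
```

Run:
```python
from h import *
o=meas('m4',1)
plan([.1]*6,[0]*5,rfix=.2)
```

```text
t 7.900 tcp [ 0.5345 -0.0202  0.206 ] yaw 94.37 p 0.086 r 0.219 roll (np.float64(0.0113), 47, 15, 242, 290) F [-0.3  0.2 -8. ] op 0.0234
d/L 0.339 0.637
[-0.0084, 0.0004, 0.0] [-0.03, 0.17, 0.12]
[-0.0167, 0.0001, 0.0001] [-0.03, 0.17, 0.34]
[-0.025, -0.0001, 0.0001] [-0.02, 0.17, 0.57]
[-0.0333, -0.0004, 0.0001] [-0.02, 0.17, 0.8]
[-0.0417, -0.0007, 0.0001] [-0.02, 0.17, 1.02]
```

Request:
play_rows(motion=[{"slide": [-0.008, 0.0002, 0], "angular": [0, 0.22, 0.15], "claw": 0.0}, {"slide": [-0.016, 0, 0], "angular": [0, 0.22, 0.35], "claw": 0.0}, {"slide": [-0.024, -0.0001, 0], "angular": [0, 0.22, 0.57], "claw": 0.0}, {"slide": [-0.032, -0.0004, 0], "angular": [0, 0.22, 0.8], "claw": 0.0}, {"slide": [-0.04, -0.0007, 0], "angular": [0, 0.22, 1.0], "claw": 0.0}], squeeze=50)

```text
clock: 8.37
tcp_pos: [0.5369, -0.0625, 0.2061]
orientation: [[-0.057, 0.998, -0.004], [0.998, 0.057, 0.001], [0.001, -0.004, -1.0]]
contact_force: [0.1, -0.4, -7.9]
opening: 0.0236
```

Request:
play_rows(motion=[{"slide": [-0.008, -0.0002, 0], "angular": [0, 0.05, 0.22], "claw": 0.0}, {"slide": [-0.016, -0.0003, 0], "angular": [0, 0.05, 0.45], "claw": 0.0}, {"slide": [-0.024, -0.0004, 0], "angular": [0, 0.05, 0.67], "claw": 0.0}, {"slide": [-0.032, -0.0005, 0], "angular": [0, 0.05, 0.9], "claw": 0.0}, {"slide": [-0.04, -0.0006, 0], "angular": [0, 0.05, 1.1], "claw": 0.0}], squeeze=50)

```text
clock: 8.78
tcp_pos: [0.5386, -0.1033, 0.2061]
orientation: [[-0.037, 0.999, -0.004], [0.999, 0.037, 0.001], [0.002, -0.004, -1.0]]
contact_force: [-0.3, 0.4, -8.9]
opening: 0.0238
```

Run:
```python
from h import *
o=meas('m5',1)
plan([.1]*6,[0]*5,rfix=.2)
```

```text
t 8.783 tcp [ 0.5386 -0.1033  0.2061] yaw 92.13 p -0.092 r 0.224 roll (np.float64(0.0144), 42, 15, 247, 290) F [-0.3  0.4 -8.9] op 0.0238
d/L 0.423 0.637
[-0.0083, 0.0003, -0.0] [-0.04, -0.01, 0.15]
[-0.0167, 0.0004, -0.0] [-0.04, -0.01, 0.37]
[-0.025, 0.0004, -0.0] [-0.04, -0.01, 0.6]
[-0.0333, 0.0005, -0.0] [-0.04, -0.01, 0.83]
[-0.0417, 0.0005, -0.0] [-0.04, -0.01, 1.05]
```

Request:
play_rows(motion=[{"slide": [-0.0075, 0.0003, 0], "angular": [0, 0, 0.15], "claw": 0.0}, {"slide": [-0.0148, 0.0004, 0], "angular": [0, 0, 0.35], "claw": 0.0}, {"slide": [-0.0218, 0.0004, 0], "angular": [0, 0, 0.55], "claw": 0.0}, {"slide": [-0.0288, 0.0005, 0], "angular": [0, 0, 0.75], "claw": 0.0}, {"slide": [-0.0358, 0.0005, 0], "angular": [0, 0, 0.95], "claw": 0.0}], squeeze=50)

```text
clock: 9.25
tcp_pos: [0.5404, -0.1412, 0.2059]
orientation: [[-0.019, 1.0, -0.004], [1.0, 0.019, 0.0], [0.0, -0.004, -1.0]]
contact_force: [0.6, 0.9, -8.7]
opening: 0.0238
```

Request:
play_rows(motion=[{"slide": [-0.007, 0, 0], "angular": [0, -0.05, 0.2], "claw": 0.0}, {"slide": [-0.014, 0.0001, 0], "angular": [0, -0.05, 0.4], "claw": 0.0}, {"slide": [-0.021, 0.0002, 0], "angular": [0, -0.05, 0.6], "claw": 0.0}, {"slide": [-0.028, 0.0003, 0], "angular": [0, -0.05, 0.8], "claw": 0.0}, {"slide": [-0.035, 0.0004, 0], "angular": [0, -0.05, 1.0], "claw": 0.0}], squeeze=50)

```text
clock: 9.67
tcp_pos: [0.5415, -0.1769, 0.2059]
orientation: [[-0.001, 1.0, -0.004], [1.0, 0.001, -0.001], [-0.001, -0.004, -1.0]]
contact_force: [0.5, -0.1, -7.6]
opening: 0.0236
```

Run:
```python
from h import *
o=meas('m6',1)
plan([.08,.074,.065,.056,.047,.038],[.35,.7,.7,.7,.7],rfix=.2)
```

```text
t 9.667 tcp [ 0.5415 -0.1769  0.2059] yaw 90.07 p 0.045 r 0.236 roll (np.float64(0.0088), 51, 15, 237, 290) F [ 0.5 -0.1 -7.6] op 0.0236
d/L 0.496 0.637
[-0.0064, 0.0008, -0.0002] [-0.04, -0.24, 0.03]
[-0.0122, 0.0011, -0.0002] [-0.04, -0.59, 0.19]
[-0.0172, 0.0013, -0.0001] [-0.04, -0.59, 0.33]
[-0.0215, 0.0015, -0.0001] [-0.04, -0.59, 0.44]
[-0.025, 0.0016, -0.0001] [-0.04, -0.59, 0.54]
```

Request:
play_rows(motion=[{"slide": [-0.007, 0.0006, 0], "angular": [0, 0.06, 0.1], "claw": 0.0}, {"slide": [-0.014, 0.001, 0], "angular": [0, 0.06, 0.3], "claw": 0.0}, {"slide": [-0.021, 0.0013, 0], "angular": [0, 0.06, 0.5], "claw": 0.0}, {"slide": [-0.028, 0.0016, 0], "angular": [0, 0.06, 0.7], "claw": 0.0}, {"slide": [-0.035, 0.002, 0], "angular": [0, 0.06, 0.9], "claw": 0.0}], squeeze=50)

```text
clock: 10.13
tcp_pos: [0.5434, -0.2139, 0.2058]
orientation: [[0.016, 1.0, -0.004], [1.0, -0.016, -0.001], [-0.001, -0.004, -1.0]]
contact_force: [-0.2, -0.2, -9.1]
opening: 0.0238
```

Request:
play_rows(motion=[{"slide": [-0.007, 0.0004, 0], "angular": [0, 0, 0.2], "claw": 0.0}, {"slide": [-0.014, 0.0008, 0], "angular": [0, 0, 0.4], "claw": 0.0}, {"slide": [-0.021, 0.0011, 0], "angular": [0, -0.1, 0.6], "claw": 0.0}, {"slide": [-0.028, 0.0014, 0], "angular": [0, -0.3, 0.8], "claw": 0.0}, {"slide": [-0.0345, 0.0017, 0], "angular": [0, -0.5, 1.0], "claw": 0.0}], squeeze=50)

```text
clock: 10.55
tcp_pos: [0.5445, -0.2492, 0.2058]
orientation: [[0.034, 0.999, -0.005], [0.999, -0.034, -0.01], [-0.01, -0.004, -1.0]]
contact_force: [-0.4, -0.6, -7.7]
opening: 0.0238
```

Run:
```python
from h import *
o=meas('m7',1)
plan([.08,.072,.064,.056,.048,.04],[.5]*5,rfix=.2)
plan([.04,.032,.024,.016,.008,.0],[.5,.5,.5,.25,0],rfix=.2)
```

```text
t 10.550 tcp [ 0.5445 -0.2492  0.2058] yaw 88.04 p 0.579 r 0.245 roll (np.float64(0.0142), 42, 15, 246, 290) F [-0.4 -0.6 -7.7] op 0.0238
d/L 0.568 0.637
[-0.0063, 0.0011, -0.0002] [-0.05, 0.15, -0.02]
[-0.0119, 0.0016, -0.0002] [-0.05, 0.15, 0.13]
[-0.0169, 0.002, -0.0001] [-0.05, 0.15, 0.27]
[-0.0212, 0.0023, -0.0001] [-0.04, 0.15, 0.39]
[-0.0249, 0.0026, -0.0] [-0.04, 0.15, 0.49]
d/L 0.568 0.637
[-0.0029, 0.0009, -0.0003] [-0.05, 0.15, -0.11]
[-0.0053, 0.0011, -0.0002] [-0.05, 0.15, -0.05]
[-0.0069, 0.0012, -0.0002] [-0.05, 0.15, -0.0]
[-0.0079, 0.0013, -0.0002] [-0.05, 0.4, 0.02]
[-0.0083, 0.0013, -0.0002] [-0.05, 0.65, 0.03]
```

Request:
play_rows(motion=[{"slide": [-0.0055, 0.001, 0], "angular": [0, 0.25, 0.05], "claw": 0.0}, {"slide": [-0.0095, 0.0015, 0], "angular": [0, 0.4, 0.15], "claw": 0.0}, {"slide": [-0.013, 0.0019, 0], "angular": [0, 0.45, 0.25], "claw": 0.0}, {"slide": [-0.0163, 0.0022, 0], "angular": [0, 0.45, 0.35], "claw": 0.0}, {"slide": [-0.0195, 0.0025, 0], "angular": [0, 0.45, 0.45], "claw": 0.0}], squeeze=50)

```text
clock: 11.02
tcp_pos: [0.5463, -0.2702, 0.2059]
orientation: [[0.043, 0.999, -0.004], [0.999, -0.043, -0.003], [-0.003, -0.004, -1.0]]
contact_force: [-0.0, 0.4, -7.8]
opening: 0.0234
```

Run:
```python
from h import *
o=meas('m8',2)
plan([.04,.04,.04,.03,.03,.03],[.15]*5,rfix=.2)
```

```text
t 11.017 tcp [ 0.5463 -0.2702  0.2059] yaw 87.52 p 0.195 r 0.245 roll (np.float64(0.0131), 44, 15, 245, 290) F [-0.   0.4 -7.8] op 0.0234
t 11.067 tcp [ 0.5462 -0.2707  0.2059] yaw 87.49 p 0.228 r 0.245 roll (np.float64(0.012), 46, 15, 243, 290) F [-0.6  0.4 -8.1] op 0.024
d/L 0.588 0.637
[-0.0033, -0.0, -0.0001] [-0.05, 0.06, -0.04]
[-0.0067, 0.0003, -0.0001] [-0.05, 0.06, 0.05]
[-0.0096, 0.0005, -0.0001] [-0.04, 0.06, 0.13]
[-0.0121, 0.0007, -0.0001] [-0.04, 0.06, 0.2]
[-0.0146, 0.001, -0.0001] [-0.04, 0.06, 0.27]
```

Request:
play_rows(motion=[{"slide": [-0.0015, 0, 0], "angular": [0, 0.3, 0], "claw": 0.0}, {"slide": [-0.003, 0.0002, 0], "angular": [0, 0.35, 0.05], "claw": 0.0}, {"slide": [-0.0045, 0.0004, 0], "angular": [0, 0.35, 0.1], "claw": 0.0}, {"slide": [-0.006, 0.0005, 0], "angular": [0, 0.35, 0.15], "claw": 0.0}, {"slide": [-0.008, 0.0007, 0], "angular": [0, 0.35, 0.2], "claw": 0.0}], squeeze=50)

```text
clock: 11.53
tcp_pos: [0.5466, -0.2784, 0.2059]
orientation: [[0.047, 0.999, -0.004], [0.999, -0.047, 0.003], [0.002, -0.004, -1.0]]
contact_force: [-0.4, 0.2, -8.4]
opening: 0.0237
```

Run:
```python
from h import *
o=meas('m9',2)
plan([.025]*6,[0]*5,rfix=.1)
```

```text
t 11.533 tcp [ 0.5466 -0.2784  0.2059] yaw 87.30 p -0.143 r 0.245 roll (np.float64(0.0063), 55, 15, 234, 290) F [-0.4  0.2 -8.4] op 0.0237
t 11.583 tcp [ 0.5465 -0.2788  0.2059] yaw 87.28 p -0.121 r 0.247 roll (np.float64(0.0055), 56, 15, 232, 290) F [-0.8 -0.1 -8.5] op 0.0238
d/L 0.597 0.637
[-0.0021, -0.0, -0.0002] [-0.15, -0.13, -0.06]
[-0.0042, 0.0001, -0.0002] [-0.15, -0.13, -0.01]
[-0.0062, 0.0003, -0.0002] [-0.15, -0.13, 0.05]
[-0.0083, 0.0005, -0.0002] [-0.15, -0.13, 0.11]
[-0.0104, 0.0007, -0.0002] [-0.15, -0.13, 0.16]
```

Request:
play_rows(motion=[{"slide": [-0.0022, 0, 0.002], "angular": [-0.1, -0.15, 0], "claw": 0.0}, {"slide": [-0.0045, 0.0001, 0.005], "angular": [-0.15, -0.15, 0], "claw": 0.0}, {"slide": [-0.0067, 0.0003, 0.009], "angular": [-0.15, -0.15, 0.05], "claw": 0.0}, {"slide": [-0.009, 0.0005, 0.014], "angular": [-0.15, -0.15, 0.11], "claw": 0.0}, {"slide": [-0.0112, 0.0007, 0.019], "angular": [-0.15, -0.15, 0.16], "claw": 0.0}], squeeze=50)

```text
clock: 12.05
tcp_pos: [0.5465, -0.29, 0.186]
orientation: [[0.05, 0.999, -0.002], [0.999, -0.05, -0.0], [-0.0, -0.002, -1.0]]
contact_force: [0.4, 0.3, -8.8]
opening: 0.024
```

Run:
```python
from h import *
o=meas('m10',2)
plan([.025]*6,[0]*5,rfix=.1,z=o['tcp_pos'][2])
```

```text
t 12.050 tcp [ 0.5465 -0.29    0.186 ] yaw 87.11 p 0.008 r 0.125 roll (np.float64(0.0043), 58, 15, 230, 290) F [ 0.4  0.3 -8.8] op 0.024
t 12.100 tcp [ 0.5461 -0.2903  0.1845] yaw 87.09 p -0.023 r 0.224 roll (np.float64(0.0032), 60, 15, 228, 290) F [ -1.1  -1.7 -10.9] op 0.0238
d/L 0.608 0.637
[-0.002, 0.001, 0.0003] [-0.15, -0.05, 0.06]
[-0.0041, 0.0012, 0.0003] [-0.15, -0.05, 0.11]
[-0.0062, 0.0013, 0.0003] [-0.15, -0.05, 0.17]
[-0.0082, 0.0015, 0.0003] [-0.15, -0.05, 0.23]
[-0.0103, 0.0017, 0.0003] [-0.15, -0.05, 0.28]
```

Request:
play_rows(motion=[{"slide": [-0.0025, 0.0005, 0.003], "angular": [-0.1, 0, 0.06], "claw": 0.0}, {"slide": [-0.005, 0.001, 0.007], "angular": [-0.15, 0, 0.11], "claw": 0.0}, {"slide": [-0.0075, 0.0013, 0.011], "angular": [-0.15, 0, 0.17], "claw": 0.0}, {"slide": [-0.01, 0.0015, 0.015], "angular": [-0.15, 0, 0.23], "claw": 0.0}, {"slide": [-0.0125, 0.0017, 0.019], "angular": [-0.15, 0, 0.28], "claw": 0.0}], squeeze=50)

```text
clock: 12.57
tcp_pos: [0.547, -0.3028, 0.1653]
orientation: [[0.056, 0.998, -0.002], [0.998, -0.056, 0.001], [0.001, -0.002, -1.0]]
contact_force: [-0.4, -0.7, -7.5]
opening: 0.0236
```

Run:
```python
from h import *
o=meas('m11',2)
plan([.025,.025,.02,.015,.01,.0],[.25]*5,rfix=.1,z=o['tcp_pos'][2])
```

```text
t 12.567 tcp [ 0.547  -0.3028  0.1653] yaw 86.80 p -0.056 r 0.110 roll (np.float64(0.0042), 58, 15, 230, 290) F [-0.4 -0.7 -7.5] op 0.0236
t 12.617 tcp [ 0.5466 -0.3031  0.1641] yaw 86.78 p -0.068 r 0.183 roll (np.float64(0.0031), 60, 15, 228, 290) F [-0.2 -0.1 -9.1] op 0.0236
d/L 0.621 0.637
[-0.002, 0.001, 0.0003] [-0.1, -0.34, 0.09]
[-0.0039, 0.0012, 0.0003] [-0.1, -0.34, 0.14]
[-0.0053, 0.0013, 0.0003] [-0.1, -0.34, 0.18]
[-0.0064, 0.0014, 0.0003] [-0.1, -0.34, 0.21]
[-0.0068, 0.0015, 0.0003] [-0.1, -0.34, 0.22]
```

View pics/m11.png

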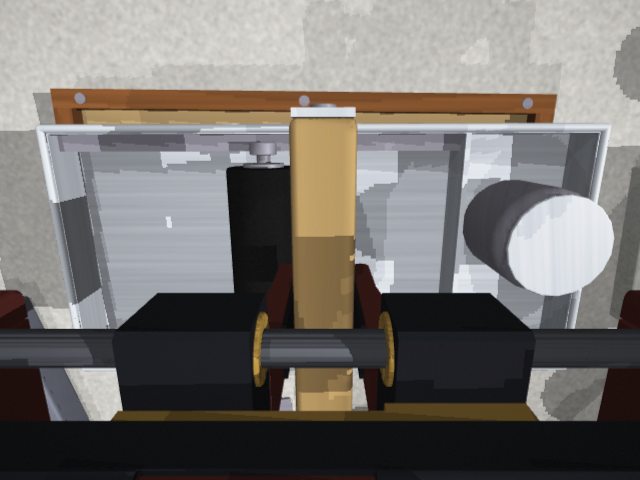

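Request:
play_rows(motion=[{"slide": [-0.002, 0.0005, 0.002], "angular": [-0.1, -0.3, 0.05], "claw": 0.0}, {"slide": [-0.0035, 0.001, 0.005], "angular": [-0.1, -0.4, 0.14], "claw": 0.0}, {"slide": [-0.005, 0.0013, 0.008], "angular": [-0.1, -0.4, 0.18], "claw": 0.0}, {"slide": [-0.006, 0.0014, 0.01], "angular": [-0.1, -0.4, 0.21], "claw": 0.0}, {"slide": [-0.0068, 0.0015, 0.012], "angular": [-0.1, -0.25, 0.22], "claw": 0.0}], squeeze=50)

```text
clock: 13.08
tcp_pos: [0.5476, -0.3096, 0.1521]
orientation: [[0.06, 0.998, -0.002], [0.998, -0.06, -0.002], [-0.003, -0.002, -1.0]]
contact_force: [-0.1, 0.3, -8.3]
opening: 0.0236
```

Run:
```python
from h import *
o=meas('m12',3)
print(delta((.548,-.319,o['tcp_pos'][2]),86.3,0,.1))
```

```text
t 13.083 tcp [ 0.5476 -0.3096  0.1521] yaw 86.57 p 0.150 r 0.108 roll (np.float64(0.0017), 63, 15, 226, 290) F [-0.1  0.3 -8.3] op 0.0236
t 13.133 tcp [ 0.5474 -0.3097  0.1516] yaw 86.56 p 0.123 r 0.141 roll (np.float64(0.0016), 63, 15, 226, 290) F [-0.6 -0.  -8.7] op 0.0239
t 13.183 tcp [ 0.5474 -0.3096  0.1518] yaw 86.56 p 0.128 r 0.146 roll (np.float64(0.0014), 63, 15, 225, 290) F [-0.8  0.9 -9.1] op 0.024
([-0.0093, 0.0011, 0.0003], [-0.02, 0.14, 0.26])
```

The roller is at +1.4 mm moving at about −3 mm/s, with the tote 44 mm above the board and 9 mm from centre. I'll level it, creep in and hold.

Request:
play_rows(motion=[{"slide": [-0.0015, 0.0002, 0.001], "angular": [0, 0.12, 0.05], "claw": 0.0}, {"slide": [-0.003, 0.0005, 0.002], "angular": [0, 0.12, 0.1], "claw": 0.0}, {"slide": [-0.0045, 0.0008, 0.003], "angular": [0, 0.12, 0.15], "claw": 0.0}, {"slide": [-0.006, 0.001, 0.004], "angular": [0, 0.12, 0.2], "claw": 0.0}, {"slide": [-0.0075, 0.001, 0.005], "angular": [0, 0.12, 0.25], "claw": 0.0}], squeeze=50)

```text
clock: 13.65
tcp_pos: [0.5481, -0.3174, 0.147]
orientation: [[0.065, 0.998, -0.002], [0.998, -0.065, -0.0], [-0.0, -0.002, -1.0]]
contact_force: [-0.1, -0.3, -8.8]
opening: 0.024
```

Request:
play_rows(motion=[{"slide": [0, 0, 0], "angular": [0, 0, 0], "claw": 0.0}, {"slide": [0, 0, 0], "angular": [0, 0, 0], "claw": 0.0}, {"slide": [0, 0, 0], "angular": [0, 0, 0], "claw": 0.0}, {"slide": [0, 0, 0], "angular": [0, 0, 0], "claw": 0.0}, {"slide": [0, 0, 0], "angular": [0, 0, 0], "claw": 0.0}], squeeze=50)

```text
clock: 14.07
tcp_pos: [0.5481, -0.3173, 0.1472]
orientation: [[0.065, 0.998, -0.002], [0.998, -0.065, -0.0], [-0.0, -0.002, -1.0]]
contact_force: [-0.5, -0.4, -8.3]
opening: 0.0241
```

Run:
```python
from h import *
o=meas('m13',3)
print(delta((.548,-.319,o['tcp_pos'][2]),86.3,0,.1))
save(arm.get_image('top'),'top2')
save(arm.get_image('side'),'side2')
```

```text
t 14.067 tcp [ 0.5481 -0.3173  0.1472] yaw 86.30 p 0.028 r 0.112 roll (np.float64(0.0111), 47, 15, 241, 290) F [-0.5 -0.4 -8.3] op 0.0241
t 14.117 tcp [ 0.5481 -0.3173  0.1472] yaw 86.31 p 0.027 r 0.112 roll (np.float64(0.0113), 47, 15, 242, 290) F [ 0.9  0.5 -8.3] op 0.0237
t 14.167 tcp [ 0.5481 -0.3173  0.1472] yaw 86.31 p 0.028 r 0.111 roll (np.float64(0.0115), 47, 15, 242, 290) F [-0.  -0.2 -8.5] op 0.0235
([-0.0017, -0.0, -0.0], [-0.01, 0.03, 0.0])
```

View pics/side2.png

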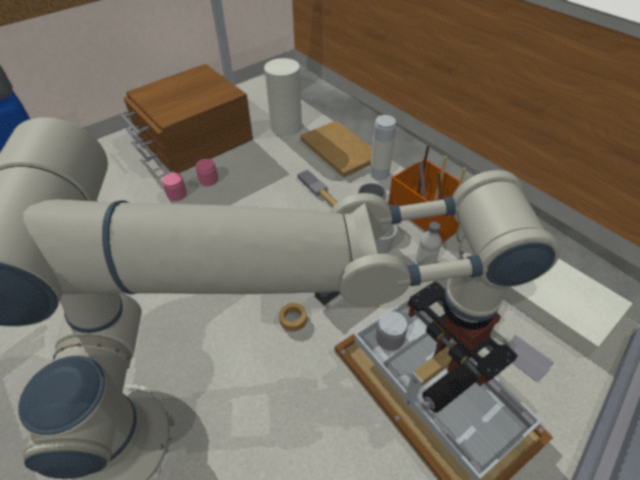

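View pics/m13.png

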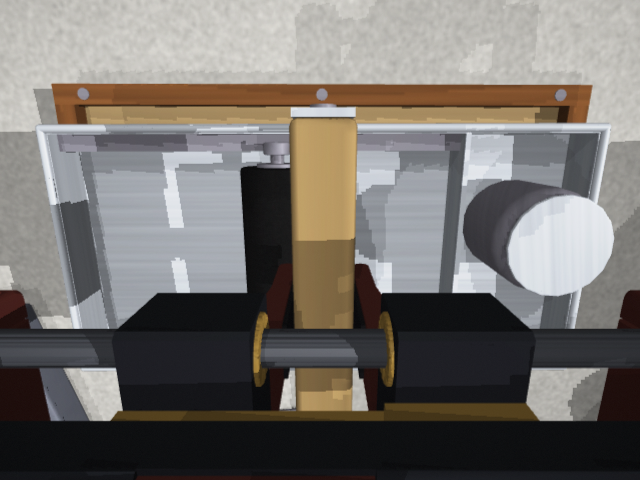

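Request:
play_rows(motion=[{"slide": [-0.0005, 0, 0], "angular": [0, 0.1, 0], "claw": 0.0}, {"slide": [-0.001, 0, 0], "angular": [0, 0.1, 0], "claw": 0.0}, {"slide": [-0.001, 0, 0], "angular": [0, 0.1, 0], "claw": 0.0}, {"slide": [-0.001, 0, 0], "angular": [0, 0.1, 0], "claw": 0.0}, {"slide": [-0.001, 0, 0], "angular": [0, 0.1, 0], "claw": 0.0}], squeeze=50)

```text
clock: 14.73
tcp_pos: [0.548, -0.3184, 0.1471]
orientation: [[0.065, 0.998, -0.002], [0.998, -0.065, 0.001], [0.001, -0.002, -1.0]]
contact_force: [-0.6, 0.1, -8.2]
opening: 0.0238
```

Request:
play_rows(motion=[{"slide": [0, 0, 0], "angular": [0, 0, 0], "claw": 0.0}, {"slide": [0, 0, 0], "angular": [0, 0, 0], "claw": 0.0}, {"slide": [0, 0, 0], "angular": [0, 0, 0], "claw": 0.0}, {"slide": [0, 0, 0], "angular": [0, 0, 0], "claw": 0.0}, {"slide": [0, 0, 0], "angular": [0, 0, 0], "claw": 0.0}], squeeze=50)

```text
clock: 15.15
tcp_pos: [0.548, -0.3184, 0.1471]
orientation: [[0.065, 0.998, -0.002], [0.998, -0.065, 0.001], [0.001, -0.002, -1.0]]
contact_force: [0.3, 0.4, -8.1]
opening: 0.0241
```

Run:
```python
from h import *
o=meas('m14',2)
print(delta((.548,-.319,o['tcp_pos'][2]),86.3,0,.1))
zb=o['tcp_pos'][2]-.024
for uv in [(83,93.5),(322,94),(560.5,94.5)]: print(wray(uv,zb).round(4))
# tote rim left/right top corners, z_tool=.096-.030
for uv in [(38,127),(608,126)]: print('rim',wray(uv,.066).round(4))
```

```text
t 15.150 tcp [ 0.548  -0.3184  0.1471] yaw 86.30 p -0.074 r 0.119 roll (np.float64(0.0143), 42, 15, 247, 290) F [ 0.3  0.4 -8.1] op 0.0241
t 15.200 tcp [ 0.548  -0.3184  0.1471] yaw 86.30 p -0.076 r 0.116 roll (np.float64(0.0143), 42, 15, 247, 290) F [-0.4  0.3 -9.3] op 0.0239
([-0.0006, 0.0, -0.0], [-0.02, -0.07, 0.0])
[-0.1715 -0.1014  0.1231]
[-0.0014 -0.1012  0.1231]
[ 0.1684 -0.1009  0.1231]
rim [-0.1646 -0.0762  0.066 ]
rim [ 0.1632 -0.0769  0.066 ]
```

Centring is good: the batten screws sit at tool y −101 mm (expected −102) and are symmetric in x within 1.5 mm. The roller is at +14.3 mm and at rest. The hold has lasted more than 4 s, so I'll lower now.

Request:
play_rows(motion=[{"slide": [0, 0, 0.002], "angular": [0, -0.05, 0], "claw": 0.0}, {"slide": [0, 0, 0.005], "angular": [0, -0.05, 0], "claw": 0.0}, {"slide": [0, 0, 0.008], "angular": [0, -0.05, 0], "claw": 0.0}, {"slide": [0, 0, 0.011], "angular": [0, -0.05, 0], "claw": 0.0}, {"slide": [0, 0, 0.014], "angular": [0, -0.05, 0], "claw": 0.0}], squeeze=50)

```text
clock: 15.67
tcp_pos: [0.5479, -0.3182, 0.1324]
orientation: [[0.065, 0.998, -0.003], [0.998, -0.065, 0.001], [0.001, -0.003, -1.0]]
contact_force: [-0.5, -0.1, -8.2]
opening: 0.0235
```

Request:
play_rows(motion=[{"slide": [0, 0, 0.003], "angular": [0, 0, 0], "claw": 0.0}, {"slide": [0, 0, 0.006], "angular": [0, 0, 0], "claw": 0.0}, {"slide": [0, 0, 0.009], "angular": [0, 0, 0], "claw": 0.0}, {"slide": [0, 0, 0.012], "angular": [0, 0, 0], "claw": 0.0}, {"slide": [0, 0, 0.014], "angular": [0, 0, 0], "claw": 0.0}], squeeze=50)

```text
clock: 16.08
tcp_pos: [0.5477, -0.3182, 0.1179]
orientation: [[0.065, 0.998, -0.003], [0.998, -0.065, 0.001], [0.001, -0.003, -1.0]]
contact_force: [-0.3, -0.7, -8.2]
opening: 0.0239
```

Run:
```python
from h import *
o=meas('d1',3)
print(delta((.548,-.319,.108),86.3,0,.1))
```

```text
t 16.083 tcp [ 0.5477 -0.3182  0.1179] yaw 86.30 p -0.054 r 0.167 roll (np.float64(0.0146), 42, 15, 247, 290) F [-0.3 -0.7 -8.2] op 0.0239
t 16.133 tcp [ 0.5476 -0.3181  0.1175] yaw 86.30 p -0.069 r 0.196 roll (np.float64(0.0145), 42, 15, 247, 290) F [-0.1  0.2 -8.9] op 0.0236
t 16.183 tcp [ 0.5476 -0.3181  0.1178] yaw 86.30 p -0.067 r 0.192 roll (np.float64(0.0146), 42, 15, 247, 290) F [ 0.9 -0.7 -8.9] op 0.0241
([-0.0008, 0.0003, 0.0102], [-0.07, -0.05, -0.0])
```

View pics/d1.png

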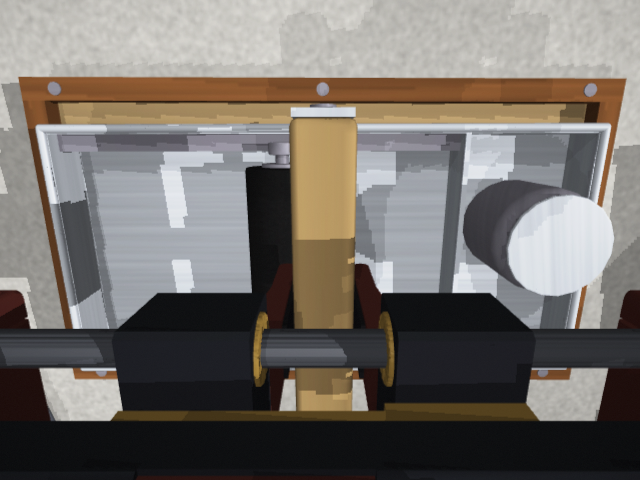

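The tote hangs inside the batten outline with the roller still. I'll go down gently.

Request:
play_rows(motion=[{"slide": [0, 0, 0.001], "angular": [-0.05, 0, 0], "claw": 0.0}, {"slide": [0, 0, 0.0025], "angular": [-0.05, 0, 0], "claw": 0.0}, {"slide": [0, 0, 0.004], "angular": [-0.05, 0, 0], "claw": 0.0}, {"slide": [0, 0, 0.0055], "angular": [-0.05, 0, 0], "claw": 0.0}, {"slide": [0, 0, 0.007], "angular": [-0.05, 0, 0], "claw": 0.0}], squeeze=50)

```text
clock: 16.65
tcp_pos: [0.5477, -0.3182, 0.111]
orientation: [[0.065, 0.998, -0.002], [0.998, -0.065, 0.001], [0.001, -0.002, -1.0]]
contact_force: [0.2, -0.4, -8.3]
opening: 0.0237
```

Request:
play_rows(motion=[{"slide": [0, 0, 0.0003], "angular": [0, 0, 0], "claw": 0.0}, {"slide": [0, 0, 0.0006], "angular": [0, 0, 0], "claw": 0.0}, {"slide": [0, 0, 0.0009], "angular": [0, 0, 0], "claw": 0.0}, {"slide": [0, 0, 0.0012], "angular": [0, 0, 0], "claw": 0.0}, {"slide": [0, 0, 0.0015], "angular": [0, 0, 0], "claw": 0.0}], squeeze=50)

```text
clock: 17.07
tcp_pos: [0.5477, -0.3182, 0.1096]
orientation: [[0.065, 0.998, -0.002], [0.998, -0.065, 0.001], [0.001, -0.002, -1.0]]
contact_force: [0.1, 0.6, -8.0]
opening: 0.024
```

Run:
```python
from h import *
o=meas('d2',3)
print(o['ft_torque'])
```

```text
t 17.067 tcp [ 0.5477 -0.3182  0.1096] yaw 86.30 p -0.048 r 0.113 roll (np.float64(0.0147), 41, 15, 247, 290) F [ 0.1  0.6 -8. ] op 0.024
t 17.117 tcp [ 0.5477 -0.3182  0.1095] yaw 86.30 p -0.053 r 0.119 roll (np.float64(0.0147), 41, 15, 247, 290) F [ 0.3 -0.2 -9. ] op 0.0238
t 17.167 tcp [ 0.5477 -0.3182  0.1095] yaw 86.30 p -0.051 r 0.117 roll (np.float64(0.0147), 41, 15, 247, 290) F [ 0.4  0.  -8. ] op 0.0237
[-0.20211397 -0.01998091  0.07138419]
```

Expected contact is at TCP z about 0.108, so I'll continue in small steps.

Request:
play_rows(motion=[{"slide": [0, 0, 0.0003], "angular": [0, 0, 0], "claw": 0.0}, {"slide": [0, 0, 0.0006], "angular": [0, 0, 0], "claw": 0.0}, {"slide": [0, 0, 0.0009], "angular": [0, 0, 0], "claw": 0.0}, {"slide": [0, 0, 0.0011], "angular": [0, 0, 0], "claw": 0.0}, {"slide": [0, 0, 0.0013], "angular": [0, 0, 0], "claw": 0.0}], squeeze=50)

```text
clock: 17.63
tcp_pos: [0.5477, -0.3182, 0.1082]
orientation: [[0.065, 0.998, -0.002], [0.998, -0.065, 0.001], [0.001, -0.002, -1.0]]
contact_force: [0.5, -0.1, -7.9]
opening: 0.0238
```

Run:
```python
from h import *
o=meas('d3',3)
```

```text
t 17.633 tcp [ 0.5477 -0.3182  0.1082] yaw 86.30 p -0.054 r 0.118 roll (np.float64(0.0147), 41, 15, 247, 290) F [ 0.5 -0.1 -7.9] op 0.0238
t 17.683 tcp [ 0.5477 -0.3182  0.1082] yaw 86.30 p -0.055 r 0.121 roll (np.float64(0.0147), 41, 15, 247, 290) F [ 0.3  0.3 -9.2] op 0.0237
t 17.733 tcp [ 0.5477 -0.3182  0.1082] yaw 86.30 p -0.058 r 0.122 roll (np.float64(0.0147), 41, 15, 247, 290) F [-0.5 -0.7 -7.8] op 0.0237
```

Request:
play_rows(motion=[{"slide": [0, 0, 0.0003], "angular": [0, 0, 0], "claw": 0.0}, {"slide": [0, 0, 0.0006], "angular": [0, 0, 0], "claw": 0.0}, {"slide": [0, 0, 0.0008], "angular": [0, 0, 0], "claw": 0.0}, {"slide": [0, 0, 0.001], "angular": [0, 0, 0], "claw": 0.0}], squeeze=50)

```text
clock: 18.12
tcp_pos: [0.5478, -0.3182, 0.1079]
orientation: [[0.065, 0.998, -0.002], [0.998, -0.065, 0.001], [0.001, -0.002, -1.0]]
contact_force: [-1.2, 0.9, -3.7]
opening: 0.0237
```

Run:
```python
from h import *
o=meas('d4',3)
```

```text
t 18.117 tcp [ 0.5478 -0.3182  0.1079] yaw 86.30 p -0.038 r 0.094 roll (np.float64(0.0147), 41, 15, 247, 290) F [-1.2  0.9 -3.7] op 0.0237
t 18.167 tcp [ 0.5477 -0.3182  0.1078] yaw 86.30 p -0.040 r 0.094 roll (np.float64(0.0147), 41, 15, 247, 290) F [-2.   0.1 -4.5] op 0.0235
t 18.217 tcp [ 0.5477 -0.3182  0.1079] yaw 86.30 p -0.039 r 0.092 roll (np.float64(0.0147), 41, 15, 247, 290) F [-1.6  0.9 -4.3] op 0.0238
```

Contact is made and half the weight is on the board. A little more will set it down fully.

Request:
play_rows(motion=[{"slide": [0, 0, 0.0006], "angular": [0, 0, 0], "claw": 0.0}, {"slide": [0, 0, 0.0009], "angular": [0, 0, 0], "claw": 0.0}, {"slide": [0, 0, 0.0012], "angular": [0, 0, 0], "claw": 0.0}, {"slide": [0, 0, 0.0012], "angular": [0, 0, 0], "claw": 0.0}], squeeze=50)

```text
clock: 18.6
tcp_pos: [0.5478, -0.3182, 0.1078]
orientation: [[0.064, 0.998, -0.001], [0.998, -0.064, 0.0], [0.0, -0.001, -1.0]]
contact_force: [-4.3, 2.6, 2.8]
opening: 0.024
```

Run:
```python
from h import *
o=meas('d5',2)
```

```text
t 18.600 tcp [ 0.5478 -0.3182  0.1078] yaw 86.30 p -0.019 r 0.056 roll (np.float64(0.0148), 41, 15, 247, 290) F [-4.3  2.6  2.8] op 0.024
t 18.650 tcp [ 0.5478 -0.3182  0.1078] yaw 86.30 p -0.016 r 0.053 roll (np.float64(0.0148), 41, 15, 247, 290) F [-4.9  2.9  2.5] op 0.0236
```

Request:
play_rows(motion=[{"slide": [0, 0, 0.0003], "angular": [0, 0, 0], "claw": 0.026}, {"slide": [0, 0, 0.0003], "angular": [0, 0, 0], "claw": 0.03}, {"slide": [0, 0, 0.0003], "angular": [0, 0, 0], "claw": 0.036}, {"slide": [0, 0, 0.0003], "angular": [0, 0, 0], "claw": 0.042}, {"slide": [0, 0, 0.0003], "angular": [0, 0, 0], "claw": 0.05}])

```text
clock: 19.12
tcp_pos: [0.548, -0.3183, 0.1076]
orientation: [[0.065, 0.998, -0.0], [0.998, -0.065, 0.0], [0.0, -0.0, -1.0]]
contact_force: [0.5, 0.2, -0.2]
opening: 0.0453
```

Run:
```python
from h import *
o=meas('d6',2)
```

```text
t 19.117 tcp [ 0.548  -0.3183  0.1076] yaw 86.30 p -0.007 r 0.024 roll (np.float64(0.0148), 42, 15, 248, 290) F [ 0.5  0.2 -0.2] op 0.0453
t 19.167 tcp [ 0.5479 -0.3183  0.1076] yaw 86.30 p -0.007 r 0.034 roll (np.float64(0.0148), 41, 15, 247, 290) F [0.3 0.4 0.2] op 0.0482
```

View pics/d6.png

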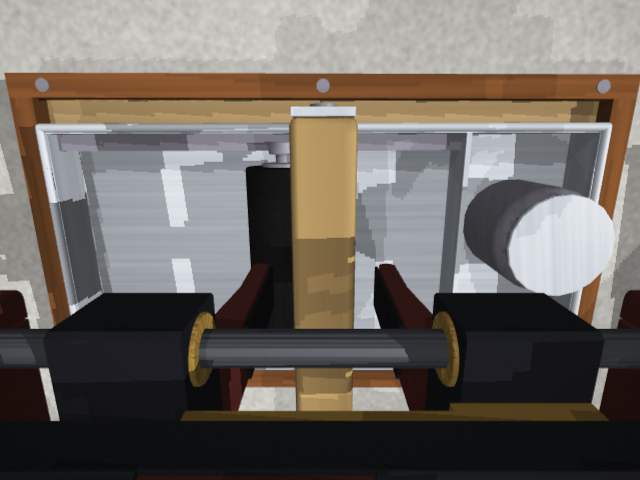

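Released cleanly: the roller is still at +14.8 mm and the tote lies inside the battens. I'll open wider and retreat upward.

Request:
play_rows(motion=[{"slide": [0, 0, 0], "angular": [0, 0, 0], "claw": 0.0878}, {"slide": [0, 0, -0.002], "angular": [0, 0, 0], "claw": 0.0878}, {"slide": [0, 0, -0.008], "angular": [0, 0, 0], "claw": 0.0878}, {"slide": [0, 0, -0.02], "angular": [0, 0, 0], "claw": 0.0878}, {"slide": [0, 0, -0.035], "angular": [0, 0, 0], "claw": 0.0878}])

```text
clock: 19.63
tcp_pos: [0.5476, -0.318, 0.1427]
orientation: [[0.065, 0.998, -0.002], [0.998, -0.065, 0.001], [0.001, -0.002, -1.0]]
contact_force: [0.4, 0.2, 0.1]
opening: 0.08
```

Request:
play_rows(motion=[{"slide": [0, 0, -0.015], "angular": [0, 0, 0], "claw": 0.0878}, {"slide": [0, 0, -0.035], "angular": [0, 0, 0], "claw": 0.0878}, {"slide": [0, 0, -0.055], "angular": [0, 0, 0], "claw": 0.0878}, {"slide": [0, 0, -0.07], "angular": [0, 0, 0], "claw": 0.0878}, {"slide": [0, 0, -0.08], "angular": [0, 0, 0], "claw": 0.0878}])

```text
clock: 20.05
tcp_pos: [0.5482, -0.3185, 0.2267]
orientation: [[0.065, 0.998, 0.002], [0.998, -0.065, -0.001], [-0.001, 0.002, -1.0]]
contact_force: [-0.3, 0.4, 1.5]
opening: 0.0881
```

Run:
```python
from h import *
o=arm.get_obs();print(o['clock'],o['tcp_pos'],o['contact_force'])
save(arm.get_image('wrist'),'f_w');save(arm.get_image('side'),'f_s');save(arm.get_image('wrist'),'f_w2')
a=cv2.imread('pics/f_w.png').astype(int);b=cv2.imread('pics/f_w2.png').astype(int)
print(abs(a-b).mean())
```

```text
20.05 [ 0.54817961 -0.31845247  0.22669417] [-0.29966348  0.35520927  1.52061663]
1.8312022569444444
```

View pics/f_w2.png

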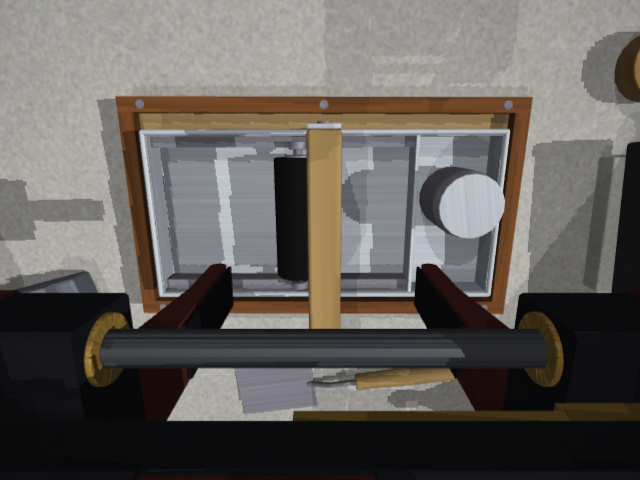

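View pics/f_s.png

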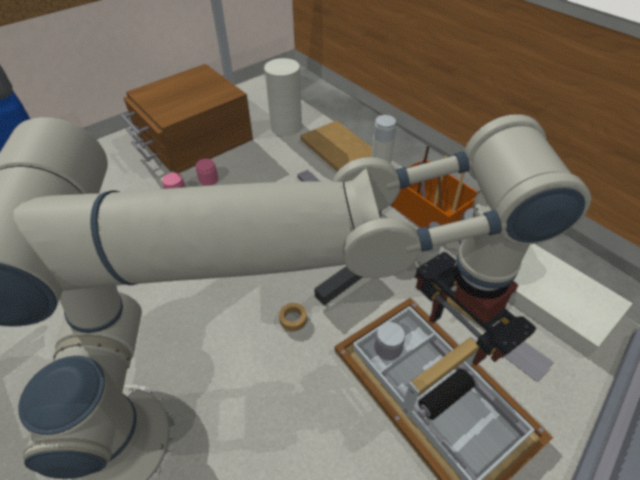

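The wrist view shows the tote squarely inside the battens, with the rim at (140–508, 130–297), the roller at (291,218) and the tin upright in its pocket at (465,205). The press weight and tape are where they were. I'll wait a moment so the arm is still, check the roller once more, then hand in.

Request:
play_rows(motion=[{"slide": [0, 0, 0], "angular": [0, 0, 0], "claw": 0.0878}, {"slide": [0, 0, 0], "angular": [0, 0, 0], "claw": 0.0878}, {"slide": [0, 0, 0], "angular": [0, 0, 0], "claw": 0.0878}, {"slide": [0, 0, 0], "angular": [0, 0, 0], "claw": 0.0878}, {"slide": [0, 0, 0], "angular": [0, 0, 0], "claw": 0.0878}])

```text
clock: 20.62
tcp_pos: [0.5479, -0.3183, 0.2234]
orientation: [[0.065, 0.998, -0.001], [0.998, -0.065, 0.0], [0.0, -0.001, -1.0]]
contact_force: [-0.7, 0.5, 0.5]
opening: 0.0882
```

Run:
```python
from h import *
def left(im): 
    g=cv2.GaussianBlur(im.max(2),(5,5),0);return np.median([np.where(g[y,180:310]<45)[0][0]+180 for y in range(175,260,5)])
a=left(arm.get_image('wrist'))
for k in range(4): b=left(arm.get_image('wrist'))
o=arm.get_obs();print(a,b,o['clock'],o['tcp_pos'],wray((b+22.,218),o['tcp_pos'][2]-.042)[0]+.0385)
print(arm.job_done())
```

```text
275.0 276.0 20.8667 [ 0.54804698 -0.31833261  0.22409249] 0.01428160124602457
the job is handed in; nothing more can be done
None
```

I carried the tote to the rest, set it down inside the battens, released it and handed the job in at 20.9 s of the 58 s allowed. The hand-in gives no verdict, so the results below are my own measurements.

- **Carry:** I gripped the wooden grip at 50 N and lifted the tote about 0.11 m. Small tilts of the tote started and stopped the roller along with it. Every reading of the roller I took was between −26 and +15 mm of the bay's middle.
- **Hold above the rest:** The tote was within 0.08 m of the rest's centre for over 4 s before I lowered it. By the end of that it hung about 40 mm above the board, and the roller was at rest.
- **Lowering:** I went down in steps of about 0.3 mm per row. The wrist force reading went from about −8 N hanging to +3 N set down, so the landing was far below the 30 N limit.
- **Last checks:**
  - The tote is flat inside the battens, about 1 mm from centre by the gripper position before I let go.
  - The roller is at about +14 mm and still, apart from a 1-pixel change between frames that fits the arm settling.
  - The ink tin is upright in its pocket, and the gripper is clear.
  - The press weight, tape and spatula look unmoved, but the arm hid part of the bench, so I did not re-measure the paste cup, glue, water cup, brush and paper block.

No check failed or disagreed.

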